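Fit the charged battery pack to the bench meter, lock it and reset the meter

TASK

Move the charged battery pack from its charger to the bay of the bench meter without dropping it; the charger leaves only its two ends free and the bay only its broad sides, so set it down on the desk in between and take it the other way. Then slide the meter's lock fully home to its end stop, so that it pushes the pack under the keeper and holds it there. Last, press the recessed reset button in the meter's front panel fully in with the tip of the ball pen and lay the pen back on the desk, leaving the mug, glue stick and jar where they are.

Things in the scene. Friction and masses are not known exactly. Their poses are not given: they have to be found in the camera images.
- meter: bench meter, fixed, 130 deep (x, front panel at -65 mm) by 210 wide (y, to its left) mm; origin under its centre. Right part (y -105 to +12 mm): instrument body, top at z 44 mm, with the lock slide between two guides (tops z 51 mm) and a display. Left part: battery bay, open above and to front and back; at its left end a contact head, an upright wall 80 mm high (y 91 to 105, x within 42 mm)
- bay (a point): point on the bay floor (12 mm above the desk) where the pack's underside centre goes when lowered in, axes as the meter's. Opening from above: 35 mm to either side along y. Ribs 6 mm high and 5 mm thick at x = +-25 mm. The keeper, a ledge 64 to 71 mm above the desk, overhangs the bay from y +35 to +43 mm; locked, the pack stands about 13 mm further along +y, its end under the keeper
- pack: battery pack, black with a grey top, 44 (x) by 60 (y) by 50 (z) mm, 0.25 kg, upright; origin at the centre of its underside; its ends (+-y, with contacts) are alike and it fits either way round. In the meter its y axis lies along the meter's y axis
- charger: charger, fixed; origin on the desk under its pocket (floor at z 12 mm), pack standing in it with the same axes. Cheeks along the pack's broad sides (x 24.5 to 36 mm either way, y within 36 mm) end 4 mm below the pack's top; at its ends only ribs to z 16 mm (y 33 to 37.5 mm either way). Base 112 by 112 mm, top at z 12 mm; supply block 40 mm high behind (x 36 to 60 mm)
- lock (a joint): the meter's battery lock, m: 0 = fully open (to the meter's right), 0.039 = end stop, fully home, moved along the meter's +y; light friction, no spring. Its nose pushes the pack's right end and covers it 64 mm above the desk
- lock_grip (a point): top centre of the lock slide's upright grip, moves with the slide; grip 26 (meter x) by 16 (meter y) by 30 mm high, top at z 80 mm, its foot plate at z 50 mm
- reset (a joint): the reset button, m: 0 = out, 0.005 = fully in (counts from 0.0035); springs back, about 4 N. White, 14 mm across, its face 5 mm inside the hole
- reset_hole (a point): centre of the mouth of the round reset hole, 16 mm across, in the meter's front panel, 28 mm above the desk; the button moves in along the meter's +x axis
- ball_pen: black ball pen, 134 mm long, 9 mm thick, lying on the desk; origin on its underside at mid-length, axis 4.5 mm above; its narrow silver tip (5 mm across) points along its own +y and ends 67 mm from the origin
- mug: white mug, 96 mm high, bystander; origin under its centre
- glue_stick: glue stick standing upright, 27 mm across, 92 mm high, bystander; origin under its centre
- small_jar: brown jar with white lid, 45 mm across, 52 mm high, bystander; origin under its centre
Things that resemble listed ones, but are neither listed nor needed, are in the scene too. Of the things that look like the pack, the middle-sized one is meant.

How it is judged:
On the way, in this order (a step that is already met when the one before it is completed fails the run):
1. the pack stands upright on the desk, out of the charger, let go (height (world z) of pack below 0.005 m and angle between pack's own z axis and vertical below 0.1 rad and contact force between the fingers and pack below 0.2 N), for 0.1 s.
2. the pack stands in the meter's bay, on its floor, let go (x of pack in the frame of meter between -0.005 and 0.005 m and y of pack in the frame of meter between 0.04 and 0.063 m and z of pack in the frame of meter below 0.0145 m and angle between pack's own z axis and vertical below 0.08 rad and contact force between the fingers and pack below 0.2 N), for 0.2 s.
3. the lock is slid home to its end stop, with the pack pushed under the keeper (value of joint lock above 0.0365 m and y of pack in the frame of meter above 0.057 m and z of pack in the frame of meter below 0.0145 m), for 0.2 s.
4. the reset button is pressed fully in with the pen (value of joint reset above 0.0035 m and contact force between ball_pen and meter above 1 N and contact force between the fingers and ball_pen above 1 N), for 0.1 s.
At the end, for the whole second after the job is handed in: The pack stands on the floor of the meter's bay (within 2.5 mm of the floor, upright to 0.08 rad), pushed left under the keeper, the lock is within 2.5 mm of its end stop, the reset button has sprung back out, and the pen lies at rest on the desk, clear of the meter (all of step 3 and x of pack in the frame of meter between -0.005 and 0.005 m and angle between pack's own z axis and vertical below 0.08 rad and value of joint reset below 0.0015 m and height (world z) of ball_pen between -0.01 and 0.008 m and linear speed of ball_pen below 0.03 m/s and contact force between ball_pen and meter below 0.1 N); the robot touches nothing.
It fails at once if the pack is dropped (falls free, faster than 0.5 m/s) (linear speed of pack above 0.5 m/s and contact force between the fingers and pack below 0.2 N).
It fails at once if the mug, glue stick or jar is shifted more than 40 mm or tipped (distance of any of mug, glue_stick, small_jar from where it was at the start of the episode above 0.04 m or angle between any of mug, glue_stick, small_jar's own z axis and vertical above 0.5 rad).
It also fails if it takes over 67 s, if anything falls off the work surface, if the arm or the gripper's body presses on something with over 40 N, if the wrist force passes 120 N, or if a joint passes its speed limit or range.

ROBOT

A 6-joint arm with a two-finger parallel gripper is mounted at the origin on a cart in front of the work surface, level with it; the furniture and walls round the work are solid. World frame = base frame: x ahead of the robot, y to its left, z up, the work surface at z = 0. Lengths are in m, angles in rad, forces in N, time in s.
With the tool pointing down it reaches from about 0.325 to 1 m from the base axis. Payload 5.1 kg.
Tool frame: the origin (TCP) lies on the centre line of the jaws, within the pads' length; the fingertips stand 8 mm ahead of it and the grasp point (between the pads) lies 11 mm behind it; z points along the fingers, y is the direction in which the jaws open and shut (so a half turn about z gives the same grasp; the last joint's range is limited). The gripper opens to 85 mm and grips with 20 to 120 N. Pads are 22 mm wide; open, the fingers measure 114 mm over their backs; the gripper's body (76 mm by 85 mm) begins 54 mm behind the grasp point. The pads swing forward as they close: fully open they stand 13 mm farther back than shut.
Start: joints at [1.225, 0.124, 1.65, -0, 1.367, -0.083], TCP at [0.169, 0.628, 0.239] pointing down, gripper open.
Joint ranges: [-2.61, 2.61], [-1.02, 2.33], [0.03, 2.71], [-1.35, 4.49], [0.32, 2.68], [-2.91, 2.91]. Speed limits (rad/s): [2.57, 2.57, 3.14, 3.14, 3.14, 3.14].

INTERFACE

Orientations are given as [roll, pitch, yaw] about the fixed x, y, z axes, in that order (R = Rz(yaw) Ry(pitch) Rx(roll)).
In Python, from bench import env gives the robot as it stands.
- The arm moves only by the tool send_rows, never from a script. Its argument "rows" is a list of rows, each an object of numbers: "ax", "ay", "az": the turn, a rotation vector about the tool's x, y, z in degrees; "tx", "ty", "tz": the shift along the tool's x, y, z in mm; "gripper": the opening, from 0 (shut) to 1 (fully open). In form: [{"ax": .., "ay": .., "az": .., "tx": .., "ty": .., "tz": .., "gripper": ..}, ...]. A call has 1 to 10 rows; each row is the pose to reach, as a shift and turn from the pose commanded when the call began, along the tool's axes at that moment; what a row does not reach only later rows make up. A row lasts 1/12 s, in which the tool goes at most 41.7 mm and 7.16 degrees, less where a joint would pass 70% of its speed; a pose out of reach is approached as far as the arm can. A call with a gripper value outside its range is refused whole. The fingers move at their own pace and stop on an object; the grip force is fixed at half the most. Time passes only in rows, so rows that repeat a pose let the fingers close. It gives the time, the measured TCP pose, the force and the opening at its end, in the units of the state.
- env.get_obs(): the state, without advancing time (a new reading comes with each control period).
- env.capture(name): name is "scene" or "top" or "wrist"; returns the picture (420x560x3 uint8, red, green, blue); there is no depth.
- env.calibration(name): a dict with "camera_matrix" (3x3 intrinsics, pixels), "origin" and "attitude" of the camera in the world; the wrist camera has in their place "T_tool_cam" (4x4, takes a point from camera to tool coordinates, whose origin is the TCP and whose axes are the flange's). Camera axes: x right, y up, looking along -z (the intrinsics and any distortion apply to the point x, -y, -z); pixel columns grow to the right and rows downward; lengths in m; the calibration is good to about 2 mm. A picture is of the moment at which its call begins: read the wrist's pose just before it. calibration takes no time and is no camera call.
- env.hand_in(): hands the job in, once; it reports no verdict.
The state is a dict: "time": time; "joints": joint angles; "joint_velocities": joint speeds; "joint_torque": joint torques, N m; "eef_pos": TCP position; "tool_rot": TCP orientation; "wrist_force": force on the tool from outside, world axes, zero at the start; "torque": the same for the moment, N m; "gripper_width": finger opening in m.
Only numpy, scipy, OpenCV 4.12 (cv2) and the standard library are available. Lean on these libraries where they do the work, as an engineer would, in place of code of your own. Each camera call takes 0.05 s, during which the arm holds its last target. There are 200 camera calls.

## Working session

There is one attempt and no reset: what is moved stays moved. The work goes in short steps, Python scripts to look and compute and a tool call to move; the robot and the scene stay as the last step left them, time stands still between calls to the robot, and variables do not carry over. Pictures are saved under pics/ and viewed, about 8 in all and at most 12, crops included, and the job is handed in when it is done.

Besides the shell and the picture viewer there is one more tool, called after "Emit:" as name([rows], argument=value, ...), one row to a line, values as JSON. send_rows: Moves the arm, as the interface text tells. Its arguments: {"type":"object","properties":{"rows":{"type":"array"}},"required":["rows"]}

```bash
mkdir -p pics; cat > h.py <<'E'
import numpy as np, cv2
from scipy.spatial.transform import Rotation as R
from bench import env
E
python3 - <<'E'
from h import *
o=env.get_obs(); print(o)
for n in ("scene","top","wrist"):
    im=env.capture(n); cv2.imwrite(f"pics/{n}0.png",im[:,:,::-1]); print(n,env.calibration(n))
a=[cv2.imread(f"pics/{n}0.png") for n in("scene","top")]
cv2.imwrite("pics/top0b.png",cv2.resize(a[1],(800,600),interpolation=cv2.INTER_CUBIC))
cv2.imwrite("pics/scene0b.png",cv2.resize(a[0],(800,600),interpolation=cv2.INTER_CUBIC))
E
```

```text
{'time': 0.0, 'joints': array([ 1.22539130e+00,  1.24495633e-01,  1.65166701e+00,  4.58273859e-06,
        1.36746916e+00, -8.25917424e-02]), 'joint_velocities': array([ 1.71786646e-05, -1.60037974e-04, -1.00113856e-03, -1.30889103e-03,
        5.13712347e-04,  3.05600330e-05]), 'joint_torque': array([-3.01693481e-04, -4.23586285e+01, -3.65454161e+01, -6.60447790e-05,
        7.01078796e-03,  2.47075235e-05]), 'eef_pos': array([0.16869249, 0.62712449, 0.23806325]), 'tool_rot': array([-3.13956082e+00, -1.72697091e-04,  2.87877826e+00]), 'wrist_force': array([-0.40184741, -0.01193912, -0.37237827]), 'torque': array([ 0.01503151, -0.02108996, -0.0373499 ]), 'gripper_width': 0.08508073821779921}
scene {'camera_matrix': array([[424.50967715,   0.        , 282.65055464],
       [  0.        , 424.50967715, 204.66437928],
       [  0.        ,   0.        ,   1.        ]]), 'origin': array([-0.01872195, -0.4294326 ,  1.07734991]), 'attitude': array([ 0.60278558, -0.01321754, -0.95169111])}
top {'camera_matrix': array([[472.24264107,   0.        , 285.37706562],
       [  0.        , 472.24264107, 212.47178981],
       [  0.        ,   0.        ,   1.        ]]), 'origin': array([ 0.35973913, -0.02974495,  1.18510893]), 'attitude': array([ 0.18904599, -0.00408422, -1.58764083])}
wrist {'camera_matrix': array([[296.38725859,   0.        , 275.31758263],
       [  0.        , 296.38725859, 210.63334609],
       [  0.        ,   0.        ,   1.        ]]), 'T_tool_cam': array([[ 9.00549479e-05,  9.49122900e-01,  3.14905878e-01,
         8.07903595e-02],
       [ 9.99999817e-01,  1.02975068e-04, -5.96339858e-04,
         3.06608752e-05],
       [-5.98427270e-04,  3.14905874e-01, -9.49122717e-01,
        -1.34164981e-01],
       [ 0.00000000e+00,  0.00000000e+00,  0.00000000e+00,
         1.00000000e+00]])}
```

View pics/top0b.png

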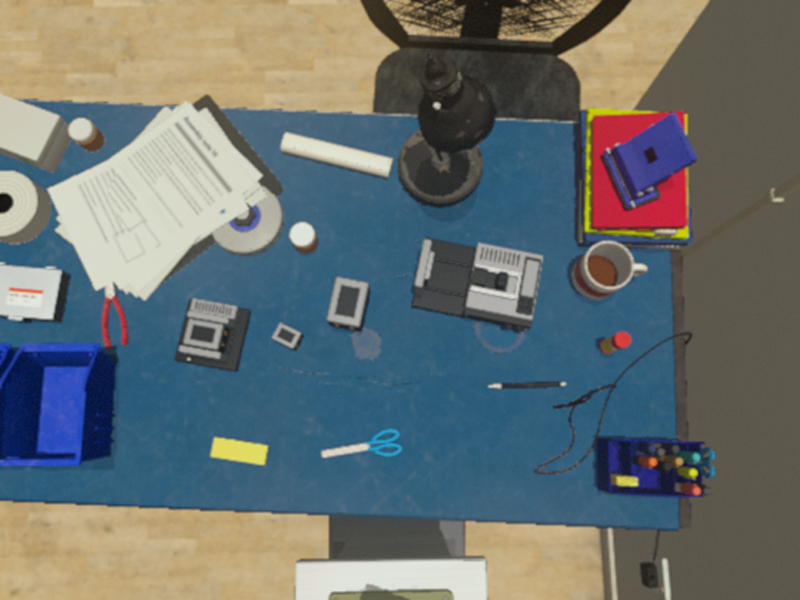

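View pics/scene0b.png

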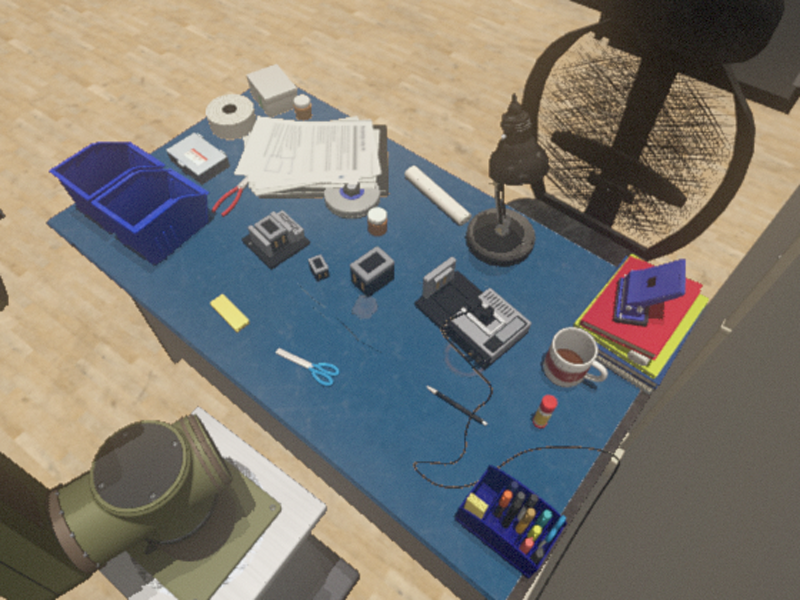

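Top view (800x600 px): the pack candidates are the one in the charger (207,333), a larger one on the desk (348,300) and a small one (287,335). The one in the charger is middle-sized, so it is the pack. The meter is at (478,283) and the pen at (527,385) with its tip to the left. Next I'll make enlarged crops.

```bash
cat >> h.py <<'E'
def cam(n,obs=None):
    c=env.calibration(n); K=c["camera_matrix"]
    if n=="wrist":
        T=np.eye(4);T[:3,:3]=R.from_euler("xyz",obs["tool_rot"]).as_matrix();T[:3,3]=obs["eef_pos"];T=T@c["T_tool_cam"]
        return K,T[:3,:3],T[:3,3],c
    return K,R.from_euler("xyz",c["attitude"]).as_matrix(),c["origin"],c
def proj(C,p):
    K,Rc,o,_=C; q=(np.atleast_2d(p)-o)@Rc; q=q*[1,-1,-1]; u=q@K.T; return u[:,:2]/u[:,2:]
def ray(C,uv,z):
    K,Rc,o,_=C; uv=np.atleast_2d(np.array(uv,float)); d=np.c_[uv,np.ones(len(uv))]@np.linalg.inv(K).T*[1,-1,-1]@Rc.T
    z=np.broadcast_to(z,len(uv)); return o+d*((z-o[2])/d[:,2])[:,None]
E
python3 - <<'E'
from h import *
C=cam("top"); print(C[3].keys()); s=0.7
print("tcp px", proj(C,[[.169,.627,.238],[0,0,0],[.3,0,0],[.3,.3,0]])/s)
a=cv2.imread("pics/top0.png")
def crop(u0,v0,w,h,k): return cv2.resize(a[v0:v0+h,u0:u0+w],None,fx=k,fy=k,interpolation=cv2.INTER_CUBIC)
c1=crop(115,200,66,66,6);c2=crop(283,160,100,80,4) 
cv2.imwrite("pics/c.png",np.vstack([np.hstack([crop(115,200,65,60,6),crop(335,255,65,30,6).repeat(1,0) if 0 else np.vstack([crop(335,255,65,30,6)]*1+[np.zeros((180,390,3),np.uint8)])])]))
x=np.zeros((600,800,3),np.uint8)
x[:240,:400]=crop(115,203,100,60,4); x[:240,400:]=crop(330,250,100,60,4)
x[240:600,:550]=crop(283,162,110,72,5); cv2.imwrite("pics/c.png",x)
E
```

```text
dict_keys(['camera_matrix', 'origin', 'attitude'])
tcp px [[-90.7368185  588.3854568 ]
 [390.12868134 658.2998822 ]
 [388.02908661 468.50443684]
 [212.08862199 471.58867801]]
```

View pics/c.png

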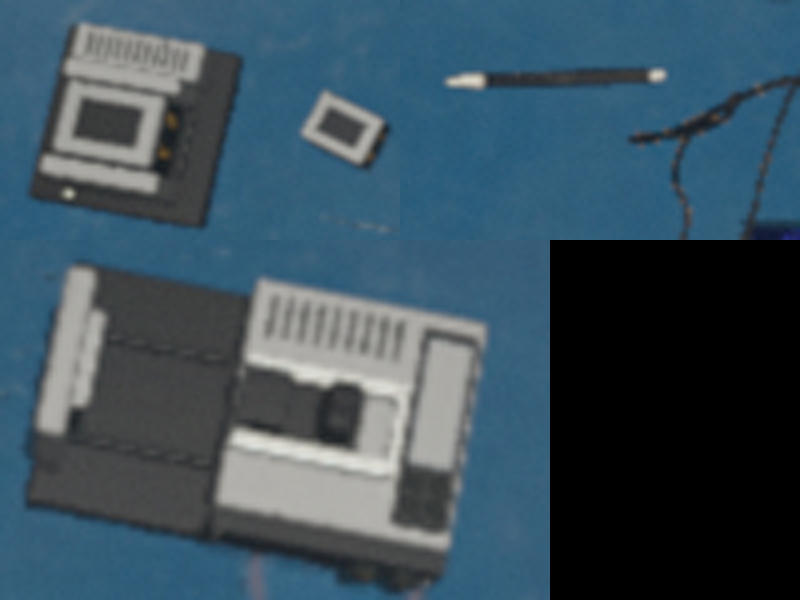

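Crop: the pack's grey frame in the charger spans (70,82) to (155,168). The pen tip is at (450,82) and its rear end at (665,75). The meter body top corners and contact head are clear. I'll fit the poses from these.

```bash
cat >> h.py <<'E'
from scipy.optimize import least_squares
def fit(C,loc,uv,x0):
    loc=np.array(loc,float)/1000;uv=np.array(uv,float)
    def W(x): c,s=np.cos(x[2]),np.sin(x[2]); return loc@np.array([[c,s,0],[-s,c,0],[0,0,1]])+[x[0],x[1],0]
    r=least_squares(lambda x:(proj(C,W(x))-uv).ravel(),x0,loss="soft_l1"); return r.x,(proj(C,W(r.x))-uv).round(1)
def loc2w(x,p):
    c,s=np.cos(x[2]),np.sin(x[2]);p=np.atleast_2d(p)/1000; return p@np.array([[c,s,0],[-s,c,0],[0,0,1]])+[x[0],x[1],0]
E
python3 - <<'E'
from h import *
C=cam("top")
f=lambda p,o,k,d=(0,0):(np.array(p,float)-d)/k+o
print("pack",fit(C,[[22,30,62],[22,-30,62],[-22,-30,62],[-22,30,62],[56,-56,12],[-56,-56,12],[-56,56,12]],f([(70,82),(168,95),(155,168),(52,152),(242,55),(206,225),(30,195)],[115,203],4),[.5,.3,0]))
print("meter",fit(C,[[-65,-105,44],[65,-105,44],[65,12,44],[42,105,80],[42,91,80],[-42,105,80]],f([(445,550),(487,325),(258,278),(70,265),(100,268),(37,432)],[283,162],5,(0,240)),[.55,-.1,0]))
print("pen",p:=ray(C,f([(448,82),(667,75)],[330,250],4,(400,0)),.0045))
d=p[0]-p[1];print(np.linalg.norm(d),p.mean(0),np.arctan2(-d[0],d[1]))
print("bystanders",ray(C,[[615/1*.7,343*.7],[303*.7,232*.7],[600*.7,270*.7],[348*.7,300*.7]],[.07,.05,.09,.05]))
E
```

```text
pack (array([ 0.52925896,  0.30432267, -0.159698  ]), array([[ 0.1, -1. ],
       [ 0.1, -0.7],
       [-0.2, -0.9],
       [ 0.8, -0.5],
       [-0.5,  0.8],
       [ 0.1,  2.3],
       [-0.3,  3.3]]))
meter (array([ 0.62002196, -0.1613543 , -0.21325724]), array([[ 0.4,  4.6],
       [ 0.4, -0.8],
       [ 0.1, -0.3],
       [-0.1, -0.1],
       [-0.5,  0.4],
       [-0.2, -0.4]]))
pen [[ 0.43627239 -0.17676254  0.0045    ]
 [ 0.43834549 -0.31336547  0.0045    ]]
0.1366186672404344 [ 0.43730894 -0.24506401  0.0045    ] 0.015174935791018187
bystanders [[ 0.50048544 -0.38219562  0.07      ]
 [ 0.70699531  0.14271805  0.05      ]
 [ 0.62102803 -0.35995423  0.09      ]
 [ 0.58461843  0.06415024  0.05      ]]
```

```bash
cat >> h.py <<'E'
def go(x,y,z,yaw,frm=None):
    o=env.get_obs() if frm is None else frm
    Rt=R.from_euler("xyz",o["tool_rot"]); t=Rt.inv().apply(np.array([x,y,z])-o["eef_pos"])*1000
    d=(Rt.inv()*R.from_euler("xyz",[np.pi,0,yaw])).as_rotvec(degrees=True)
    n=max(np.linalg.norm(t)/41.7,np.linalg.norm(d)/7.16)
    print("t",t.round(1),"a",d.round(1),"rows",round(n,1)); return {"eef_pos":np.array([x,y,z]),"tool_rot":np.array([np.pi,0,yaw])}
E
python3 - <<'E'
from h import *
go(.515,.307,.20,2.98)
E
```

```text
t [-417.6 -219.2   38.6] a [-0.1 -0.  -5.8] rows 11.3
```

Emit:
send_rows([
  {"tx": -418,"ty": -219,"tz": 38,"az": -5.8,"gripper": 1},
  {"tx": -418,"ty": -219,"tz": 38,"az": -5.8,"gripper": 1},
  {"tx": -418,"ty": -219,"tz": 38,"az": -5.8,"gripper": 1},
  {"tx": -418,"ty": -219,"tz": 38,"az": -5.8,"gripper": 1},
  {"tx": -418,"ty": -219,"tz": 38,"az": -5.8,"gripper": 1},
  {"tx": -418,"ty": -219,"tz": 38,"az": -5.8,"gripper": 1},
  {"tx": -418,"ty": -219,"tz": 38,"az": -5.8,"gripper": 1},
  {"tx": -418,"ty": -219,"tz": 38,"az": -5.8,"gripper": 1},
  {"tx": -418,"ty": -219,"tz": 38,"az": -5.8,"gripper": 1},
  {"tx": -418,"ty": -219,"tz": 38,"az": -5.8,"gripper": 1},
])

```text
invalid input
```

Emit:
send_rows([
  {"gripper": 1},
  {"gripper": 1},
  {"gripper": 1},
])

```text
invalid input
```

```bash
python3 - <<'E'
from h import *
o=env.get_obs();print(o["time"],o["eef_pos"],o["tool_rot"],o["joints"].round(2))
im=env.capture("wrist")[:,:,::-1];C=cam("wrist",o)
pr=proj(C,loc2w([.5293,.3043,-.1597],[[22,30,62],[22,-30,62],[-22,-30,62],[-22,30,62]]));print(pr)
cv2.imwrite("pics/w1.png",im)
cv2.imwrite("pics/w1b.png",cv2.resize(im,(800,600),interpolation=cv2.INTER_CUBIC))
E
```

```text
0.15 [0.16873292 0.62723883 0.23829236] [-3.13990517e+00 -1.19831738e-04  2.87879293e+00] [ 1.23  0.12  1.65 -0.    1.37 -0.08]
[[156.02452411 471.48539327]
 [118.43588187 474.08508438]
 [110.66236726 454.80609424]
 [149.37067537 452.04041858]]
```

View pics/w1b.png

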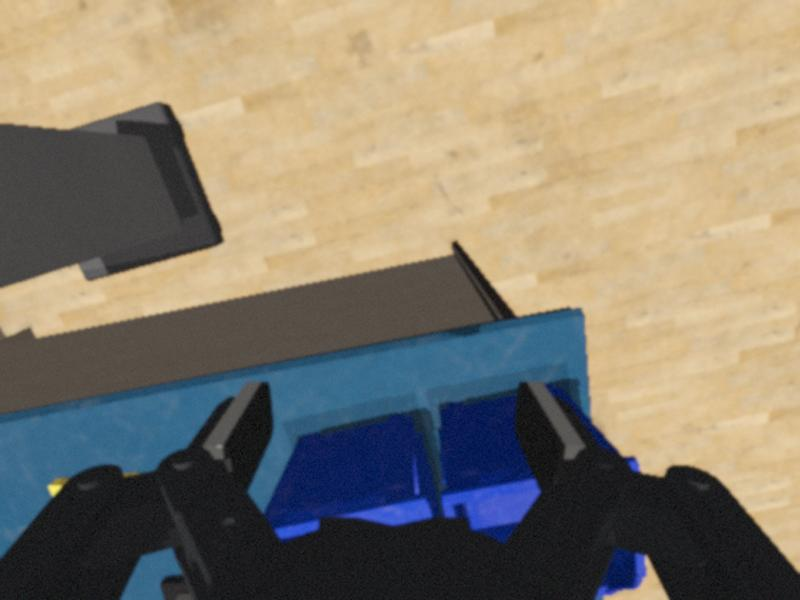

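The view shows only the tray below the gripper, because the moves were refused. Each row needs all seven keys.

Emit:
send_rows([
  {"ax": 0,"ay": 0,"tx": -418,"ty": -219,"tz": 38,"az": -5.8,"gripper": 1},
  {"ax": 0,"ay": 0,"tx": -418,"ty": -219,"tz": 38,"az": -5.8,"gripper": 1},
  {"ax": 0,"ay": 0,"tx": -418,"ty": -219,"tz": 38,"az": -5.8,"gripper": 1},
  {"ax": 0,"ay": 0,"tx": -418,"ty": -219,"tz": 38,"az": -5.8,"gripper": 1},
  {"ax": 0,"ay": 0,"tx": -418,"ty": -219,"tz": 38,"az": -5.8,"gripper": 1},
  {"ax": 0,"ay": 0,"tx": -418,"ty": -219,"tz": 38,"az": -5.8,"gripper": 1},
  {"ax": 0,"ay": 0,"tx": -418,"ty": -219,"tz": 38,"az": -5.8,"gripper": 1},
  {"ax": 0,"ay": 0,"tx": -418,"ty": -219,"tz": 38,"az": -5.8,"gripper": 1},
  {"ax": 0,"ay": 0,"tx": -418,"ty": -219,"tz": 38,"az": -5.8,"gripper": 1},
  {"ax": 0,"ay": 0,"tx": -418,"ty": -219,"tz": 38,"az": -5.8,"gripper": 1},
])

```text
time: 1.03
eef_pos: [0.4751, 0.3443, 0.2057]
tool_rot: [3.141, 0.0, 2.98]
wrist_force: [0.5, 1.0, -0.6]
gripper_width: 0.0853
```

Emit:
send_rows([
  {"ax": 0,"ay": 0,"az": 0,"tx": 0,"ty": 0,"tz": 0,"gripper": 1},
  {"ax": 0,"ay": 0,"az": 0,"tx": 0,"ty": 0,"tz": 0,"gripper": 1},
])

```text
time: 1.2
eef_pos: [0.4752, 0.3443, 0.2053]
tool_rot: [-3.141, -0.001, 2.976]
wrist_force: [0.1, -0.4, 0.3]
gripper_width: 0.0857
```

```bash
python3 - <<'E'
from h import *
o=env.get_obs();print(o["time"],o["eef_pos"],o["tool_rot"],o["joints"].round(2))
im=env.capture("wrist")[:,:,::-1];C=cam("wrist",o)
pr=proj(C,loc2w([.5293,.3043,-.1597],[[22,30,62],[22,-30,62],[-22,-30,62],[-22,30,62]]));print(pr/.7)
cv2.imwrite("pics/w1.png",im)
cv2.imwrite("pics/w1b.png",cv2.resize(im,(800,600),interpolation=cv2.INTER_CUBIC))
E
```

```text
1.2 [0.47515629 0.34426958 0.20526969] [-3.14103553e+00 -1.06080317e-03  2.97590332e+00] [ 0.54  0.01  1.83  0.    1.3  -0.87]
[[392.66820229 391.26612196]
 [311.91952478 391.68368531]
 [307.81647622 337.04878406]
 [392.27328209 336.59119157]]
```

View pics/w1b.png

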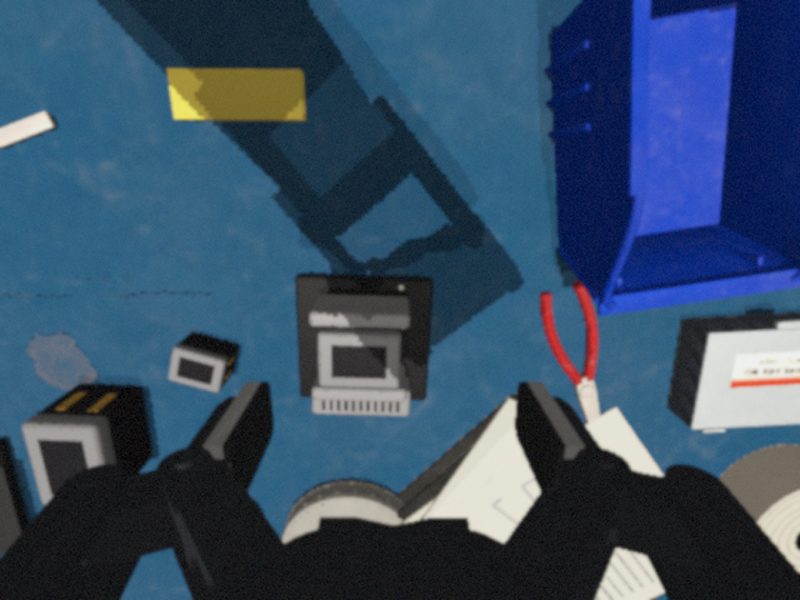

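The pack sits in the charger, with its grey top spanning (316–403, 332–388), and the base front corners are at (297,275) and (432,277). I'll refine with a joint fit over both cameras.

```bash
python3 - <<'E'
from h import *
o=env.get_obs();C=cam("wrist",o)
print(fit(C,[[-56,-56,12],[-56,56,12],[-22,-30,62],[-22,30,62],[22,30,62],[22,-30,62]],np.array([(298,275),(432,277),(318,332),(401,332),(404,388),(316,388)])*.7,[.53,.3,-.16]))
print(fit(C,[[-22,-30,62],[-22,30,62],[22,30,62],[22,-30,62]],np.array([(318,332),(401,332),(404,388),(316,388)])*.7,[.53,.3,-.16]))
C2=cam("top");a=cv2.resize(cv2.imread("pics/w1.png")[180:300,195:315],(600,600),interpolation=cv2.INTER_CUBIC)
b=cv2.resize(cv2.imread("pics/top0.png")[200:265,115:180],(200,200),interpolation=cv2.INTER_CUBIC)
cv2.imwrite("pics/w1c.png",a)
E
```

```text
(array([ 0.52718059,  0.31254429, -0.16810885]), array([[-3.4, -4. ],
       [ 1.3, -4.9],
       [-0.5,  0.9],
       [ 0.6,  1.2],
       [-1.9,  0.4],
       [ 3. ,  0.2]]))
(array([ 0.52641219,  0.31263077, -0.16499099]), array([[-0.6,  0.3],
       [ 0.5,  0.4],
       [-1.9, -0.3],
       [ 3. , -0.4]]))
```

View pics/w1c.png

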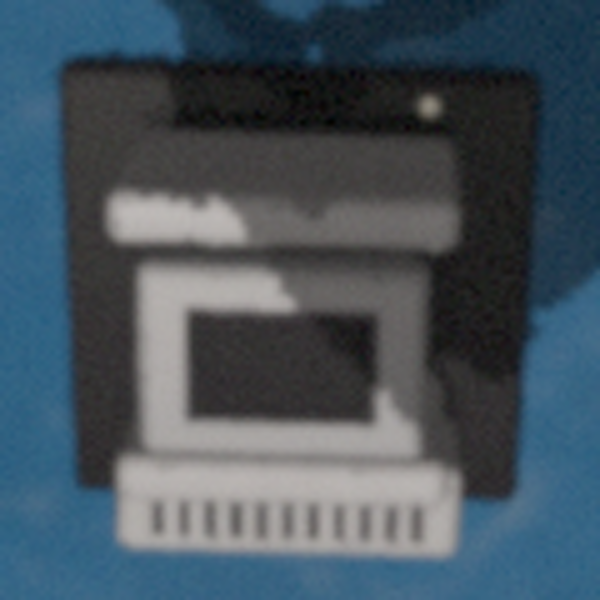

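```bash
python3 - <<'E'
from h import *
o=env.get_obs();C=cam("wrist",o)
uv=np.array([(62,68),(540,72),(137,262),(428,262),(420,455),(143,452),(80,487),(515,494)])/5+[195,180]
L=[[-56,-56,12],[-56,56,12],[-22,-30,62],[-22,30,62],[22,30,62],[22,-30,62],[56,-56,12],[56,56,12]]
print(fit(C,L,uv,[.53,.3,-.16])); print(fit(C,L[2:6],uv[2:6],[.53,.3,-.16]))
for p in ([.5293,.3043,-.16],[.5265,.3126,-.165]):
    c=loc2w(p,[[0,0,62],[-56,-56,12],[-56,56,12]]); print(proj(cam("scene"),c)/.7, proj(cam("top"),c))
E
```

```text
(array([ 0.52812205,  0.3116704 , -0.18992307]), array([[-1.8, -5.2],
       [ 1. , -3.5],
       [-0.5,  1.3],
       [ 0.5,  2.7],
       [ 0.7,  2.4],
       [-0.4,  1.7],
       [-1.2, -2.2],
       [ 1. , -1.5]]))
(array([ 0.52583992,  0.31204878, -0.17630916]), array([[-0.9, -0.4],
       [ 0.2,  0.3],
       [ 1.1,  0.1],
       [-0.3,  0.1]]))
[[269.9909575  226.19267853]
 [269.54174535 268.87276456]
 [238.50408233 240.61662474]] [[143.00568965 233.23990848]
 [166.62059019 261.52593286]
 [122.23104009 255.06352336]]
[[266.30111956 225.27776005]
 [265.6603294  267.91103467]
 [234.98013615 239.57844284]] [[139.48955566 234.45245603]
 [163.09561282 262.80951723]
 [118.73745547 256.11765406]]
```

```bash
python3 - <<'E'
from h import *
go(.527,.310,.115,np.pi-.17)
E
```

```text
t [-57.9 -26.3  90.5] a [-0.  -0.1  0.4] rows 2.7
```

Emit:
send_rows([
  {"ax": 0,"ay": 0,"az": 0.2,"tx": -58,"ty": -26,"tz": 30,"gripper": 1},
  {"ax": 0,"ay": 0,"az": 0.2,"tx": -58,"ty": -26,"tz": 60,"gripper": 1},
  {"ax": 0,"ay": 0,"az": 0.2,"tx": -58,"ty": -26,"tz": 90,"gripper": 1},
  {"ax": 0,"ay": 0,"az": 0.2,"tx": -58,"ty": -26,"tz": 90,"gripper": 1},
  {"ax": 0,"ay": 0,"az": 0.2,"tx": -58,"ty": -26,"tz": 90,"gripper": 1},
  {"ax": 0,"ay": 0,"az": 0.2,"tx": -58,"ty": -26,"tz": 90,"gripper": 1},
])

```text
time: 1.75
eef_pos: [0.5269, 0.3126, 0.1175]
tool_rot: [3.14, 0.001, 2.978]
wrist_force: [0.6, 0.6, -0.2]
gripper_width: 0.0854
```

```bash
python3 - <<'E'
from h import *
o=env.get_obs();print(o["time"],o["eef_pos"],o["tool_rot"],o["wrist_force"])
im=env.capture("wrist")[:,:,::-1];C=cam("wrist",o)
cv2.imwrite("pics/w2.png",im)
cv2.imwrite("pics/w2b.png",cv2.resize(im[180:],(800,343),interpolation=cv2.INTER_CUBIC))
E
```

```text
1.75 [0.52687051 0.31259623 0.11748246] [3.14039946e+00 1.17856600e-03 2.97847583e+00] [ 0.61514579  0.56497618 -0.1570794 ]
```

View pics/w2b.png

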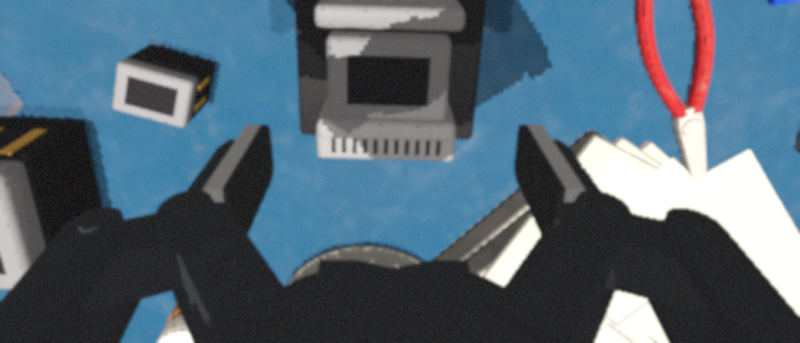

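The pack's top spans u 326–452, so its centre is at u 389. The fingers are centred at u 394 and the yaw is aligned.

```bash
python3 - <<'E'
from h import *
o=env.get_obs();C=cam("wrist",o)
uv=np.array([(326,35),(452,35),(449,117),(331,117)])*.7+[0,180]
print(fit(C,[[-22,-30,62],[-22,30,62],[22,30,62],[22,-30,62]],uv,[.53,.3,-.16]))
x=fit(C,[[-22,-30,62],[-22,30,62],[22,30,62],[22,-30,62]],uv,[.53,.3,-.16])[0]
go(x[0],x[1],.032,2.975)
E
```

```text
(array([ 0.52743825,  0.3113132 , -0.16045551]), array([[-0.3, -0.3],
       [ 0.6, -0.6],
       [ 0.2,  0.4],
       [-0.5,  0.7]]))
t [ 0.2 -1.8 86.7] a [0.1 0.2 0.2] rows 2.1
```

Emit:
send_rows([
  {"ax": 0,"ay": 0,"az": 0,"tx": 0,"ty": -1.8,"tz": 20,"gripper": 1},
  {"ax": 0,"ay": 0,"az": 0,"tx": 0,"ty": -1.8,"tz": 40,"gripper": 1},
  {"ax": 0,"ay": 0,"az": 0,"tx": 0,"ty": -1.8,"tz": 50,"gripper": 1},
  {"ax": 0,"ay": 0,"az": 0,"tx": 0,"ty": -1.8,"tz": 50,"gripper": 1},
])

```text
time: 2.13
eef_pos: [0.5257, 0.3096, 0.0653]
tool_rot: [-3.141, -0.001, 2.978]
wrist_force: [-0.9, -0.7, -0.8]
gripper_width: 0.0856
```

```bash
python3 - <<'E'
from h import *
o=env.get_obs();print(o["eef_pos"],o["tool_rot"],o["wrist_force"]); go(.5274,.3113,.032,2.975)
E
```

```text
[0.52571392 0.30956581 0.06529819] [-3.14071873e+00 -1.41960651e-03  2.97762688e+00] [-0.9147619  -0.74847992 -0.77905372]
t [-1.4  2.  33.3] a [-0.1 -0.1  0.2] rows 0.8
```

Emit:
send_rows([
  {"ax": 0,"ay": 0,"az": 0,"tx": -1,"ty": 0.5,"tz": 17,"gripper": 1},
  {"ax": 0,"ay": 0,"az": 0,"tx": -1,"ty": 0.5,"tz": 33,"gripper": 1},
  {"ax": 0,"ay": 0,"az": 0,"tx": -1,"ty": 0.5,"tz": 33,"gripper": 1},
  {"ax": 0,"ay": 0,"az": 0,"tx": -1,"ty": 0.5,"tz": 33,"gripper": 0.5},
  {"ax": 0,"ay": 0,"az": 0,"tx": -1,"ty": 0.5,"tz": 33,"gripper": 0.5},
  {"ax": 0,"ay": 0,"az": 0,"tx": -1,"ty": 0.5,"tz": 33,"gripper": 0.5},
  {"ax": 0,"ay": 0,"az": 0,"tx": -1,"ty": 0.5,"tz": 33,"gripper": 0.5},
  {"ax": 0,"ay": 0,"az": 0,"tx": -1,"ty": 0.5,"tz": 33,"gripper": 0.5},
])

```text
time: 2.8
eef_pos: [0.5295, 0.3104, 0.0354]
tool_rot: [3.139, 0.003, 2.977]
wrist_force: [-0.5, 0.1, 6.5]
gripper_width: 0.0589
```

Emit:
send_rows([
  {"ax": 0,"ay": 0,"az": 0,"tx": 0,"ty": 0,"tz": -10,"gripper": 0.4},
  {"ax": 0,"ay": 0,"az": 0,"tx": 0,"ty": 0,"tz": -30,"gripper": 0.4},
  {"ax": 0,"ay": 0,"az": 0,"tx": 0,"ty": 0,"tz": -55,"gripper": 0.4},
  {"ax": 0,"ay": 0,"az": 0,"tx": 0,"ty": 0,"tz": -80,"gripper": 0.4},
  {"ax": 0,"ay": 0,"az": 0,"tx": 0,"ty": 0,"tz": -90,"gripper": 0.4},
  {"ax": 0,"ay": 0,"az": 0,"tx": 0,"ty": 0,"tz": -90,"gripper": 0.4},
])

```text
time: 3.3
eef_pos: [0.5297, 0.3104, 0.1266]
tool_rot: [3.138, 0.005, 2.977]
wrist_force: [0.4, 0.4, -1.7]
gripper_width: 0.0593
```

```bash
python3 - <<'E'
from h import *
o=env.get_obs();print(o["eef_pos"],o["tool_rot"],o["wrist_force"],o["gripper_width"]); f=go(.43,.09,.11,np.pi-.213)
E
```

```text
[0.52967712 0.31036398 0.12662837] [3.13803799 0.00513946 2.97653866] [ 0.39979725  0.37753131 -1.65690631] 0.059278085917562694
t [  62.2 -233.8   15.5] a [0.2 0.3 2.7] rows 5.8
```

Emit:
send_rows([
  {"ax": 0,"ay": 0,"az": 0.5,"tx": 10,"ty": -35,"tz": 0,"gripper": 0.4},
  {"ax": 0,"ay": 0,"az": 1,"tx": 20,"ty": -70,"tz": 0,"gripper": 0.4},
  {"ax": 0,"ay": 0,"az": 1.5,"tx": 30,"ty": -108,"tz": 0,"gripper": 0.4},
  {"ax": 0,"ay": 0,"az": 2,"tx": 40,"ty": -146,"tz": 5,"gripper": 0.4},
  {"ax": 0,"ay": 0,"az": 2.7,"tx": 50,"ty": -184,"tz": 10,"gripper": 0.4},
  {"ax": 0,"ay": 0,"az": 2.7,"tx": 58,"ty": -215,"tz": 15,"gripper": 0.4},
  {"ax": 0,"ay": 0,"az": 2.7,"tx": 62,"ty": -234,"tz": 20,"gripper": 0.4},
  {"ax": 0,"ay": 0,"az": 2.7,"tx": 62,"ty": -234,"tz": 50,"gripper": 0.4},
  {"ax": 0,"ay": 0,"az": 2.7,"tx": 62,"ty": -234,"tz": 80,"gripper": 0.4},
  {"ax": 0,"ay": 0,"az": 2.7,"tx": 62,"ty": -234,"tz": 92,"gripper": 0.4},
])

```text
time: 4.13
eef_pos: [0.4239, 0.088, 0.0258]
tool_rot: [-3.139, -0.008, 2.928]
wrist_force: [-0.8, -0.5, -3.8]
gripper_width: 0.0594
```

Emit:
send_rows([
  {"ax": 0,"ay": 0,"az": 0,"tx": 0,"ty": 0,"tz": 2,"gripper": 0.4},
  {"ax": 0,"ay": 0,"az": 0,"tx": 0,"ty": 0,"tz": 4,"gripper": 0.4},
  {"ax": 0,"ay": 0,"az": 0,"tx": 0,"ty": 0,"tz": 6,"gripper": 0.4},
])

```text
time: 4.38
eef_pos: [0.4285, 0.089, 0.0249]
tool_rot: [3.141, 0.0, 2.93]
wrist_force: [0.0, 0.2, -1.4]
gripper_width: 0.0593
```

Emit:
send_rows([
  {"ax": 0,"ay": 0,"az": 0,"tx": 0,"ty": 0,"tz": 1.5,"gripper": 0.4},
  {"ax": 0,"ay": 0,"az": 0,"tx": 0,"ty": 0,"tz": 3,"gripper": 0.4},
  {"ax": 0,"ay": 0,"az": 0,"tx": 0,"ty": 0,"tz": 3,"gripper": 0.4},
])

```text
time: 4.63
eef_pos: [0.4293, 0.0891, 0.0234]
tool_rot: [3.141, 0.002, 2.93]
wrist_force: [-3.1, 0.2, 4.6]
gripper_width: 0.059
```

Emit:
send_rows([
  {"ax": 0,"ay": 0,"az": 0,"tx": 0,"ty": 0,"tz": 1,"gripper": 0.4},
  {"ax": 0,"ay": 0,"az": 0,"tx": 0,"ty": 0,"tz": 1,"gripper": 0.4},
])

```text
time: 4.8
eef_pos: [0.4294, 0.0891, 0.0234]
tool_rot: [3.141, 0.001, 2.93]
wrist_force: [-7.0, -1.1, 13.5]
gripper_width: 0.0591
```

Emit:
send_rows([
  {"ax": 0,"ay": 0,"az": 0,"tx": 0,"ty": 0,"tz": -1,"gripper": 0.4},
  {"ax": 0,"ay": 0,"az": 0,"tx": 0,"ty": 0,"tz": -1,"gripper": 1},
  {"ax": 0,"ay": 0,"az": 0,"tx": 0,"ty": 0,"tz": -1,"gripper": 1},
  {"ax": 0,"ay": 0,"az": 0,"tx": 0,"ty": 0,"tz": -1,"gripper": 1},
  {"ax": 0,"ay": 0,"az": 0,"tx": 0,"ty": 0,"tz": -1,"gripper": 1},
  {"ax": 0,"ay": 0,"az": 0,"tx": 0,"ty": 0,"tz": -1,"gripper": 1},
  {"ax": 0,"ay": 0,"az": 0,"tx": 0,"ty": 0,"tz": -30,"gripper": 1},
  {"ax": 0,"ay": 0,"az": 0,"tx": 0,"ty": 0,"tz": -65,"gripper": 1},
  {"ax": 0,"ay": 0,"az": 0,"tx": 0,"ty": 0,"tz": -90,"gripper": 1},
  {"ax": 0,"ay": 0,"az": 0,"tx": 0,"ty": 0,"tz": -100,"gripper": 1},
])

```text
time: 5.63
eef_pos: [0.4307, 0.0891, 0.1251]
tool_rot: [3.14, 0.007, 2.929]
wrist_force: [0.8, -0.1, 0.1]
gripper_width: 0.0853
```

Emit:
send_rows([
  {"ax": 0,"ay": 0,"az": 90,"tx": 0,"ty": 0,"tz": 0,"gripper": 1},
  {"ax": 0,"ay": 0,"az": 90,"tx": 0,"ty": 0,"tz": 0,"gripper": 1},
  {"ax": 0,"ay": 0,"az": 90,"tx": 0,"ty": 0,"tz": 0,"gripper": 1},
  {"ax": 0,"ay": 0,"az": 90,"tx": 0,"ty": 0,"tz": 0,"gripper": 1},
  {"ax": 0,"ay": 0,"az": 90,"tx": 0,"ty": 0,"tz": 0,"gripper": 1},
  {"ax": 0,"ay": 0,"az": 90,"tx": 0,"ty": 0,"tz": 0,"gripper": 1},
  {"ax": 0,"ay": 0,"az": 90,"tx": 0,"ty": 0,"tz": 0,"gripper": 1},
  {"ax": 0,"ay": 0,"az": 90,"tx": 0,"ty": 0,"tz": 0,"gripper": 1},
  {"ax": 0,"ay": 0,"az": 90,"tx": 0,"ty": 0,"tz": 0,"gripper": 1},
  {"ax": 0,"ay": 0,"az": 90,"tx": 0,"ty": 0,"tz": 0,"gripper": 1},
])

```text
time: 6.47
eef_pos: [0.4277, 0.0888, 0.1197]
tool_rot: [-3.14, -0.0, 1.673]
wrist_force: [0.2, 1.5, 0.2]
gripper_width: 0.0854
```

Emit:
send_rows([
  {"ax": 0,"ay": 0,"az": 18,"tx": 0,"ty": 0,"tz": 0,"gripper": 1},
  {"ax": 0,"ay": 0,"az": 18,"tx": 0,"ty": 0,"tz": 0,"gripper": 1},
  {"ax": 0,"ay": 0,"az": 18,"tx": 0,"ty": 0,"tz": 0,"gripper": 1},
  {"ax": 0,"ay": 0,"az": 18,"tx": 0,"ty": 0,"tz": 0,"gripper": 1},
  {"ax": 0,"ay": 0,"az": 18,"tx": 0,"ty": 0,"tz": 0,"gripper": 1},
])

```text
time: 6.88
eef_pos: [0.4278, 0.0888, 0.12]
tool_rot: [-3.14, 0.0, 1.367]
wrist_force: [0.6, -0.2, 0.1]
gripper_width: 0.0855
```

```bash
python3 - <<'E'
from h import *
o=env.get_obs();print(o["eef_pos"],o["tool_rot"],o["wrist_force"]);np.savez("p3.npz",**o)
im=env.capture("wrist")[:,:,::-1]
cv2.imwrite("pics/w3.png",im)
cv2.imwrite("pics/w3b.png",cv2.resize(im,(800,600),interpolation=cv2.INTER_CUBIC))
E
```

```text
[0.42783866 0.08884207 0.12004823] [-3.14032494e+00  4.04340587e-04  1.36704833e+00] [ 0.63316521 -0.18288379  0.09677738]
```

View pics/w3b.png

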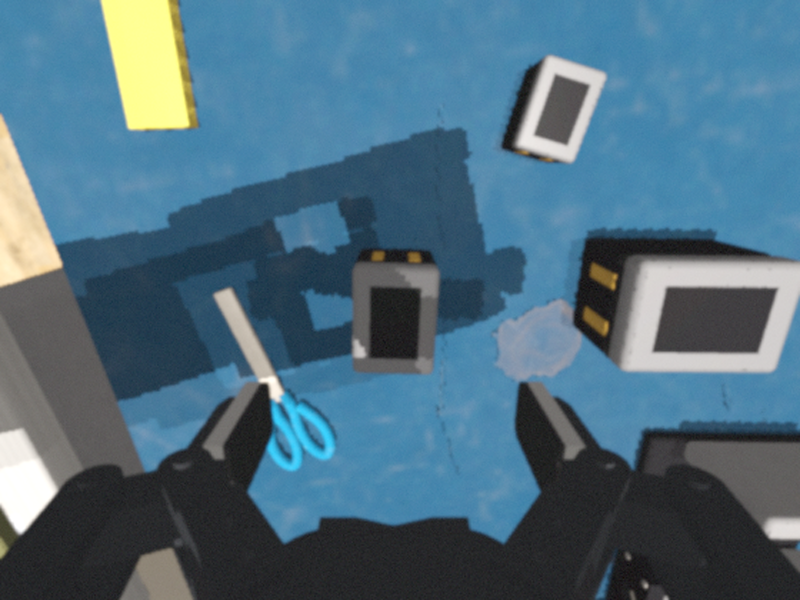

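The pack stands upright on the desk, with its top spanning (353–438, 263–373). Its centre at u 395 matches the finger centre at u 394. I've viewed 8 pictures so far.

```bash
python3 - <<'E'
from h import *
o=dict(np.load("p3.npz"));C=cam("wrist",o)
# image up=tool x=+y world; right = tool y=+x
x,r=fit(C,[[-22,30,50],[22,30,50],[22,-30,50],[-22,-30,50]],np.array([(354,264),(438,264),(434,373),(353,373)])*.7,[.43,.09,-.2]);print(x,r)
go(x[0],x[1],.028,np.pi/2+x[2])
E
```

```text
[ 0.42877205  0.09110679 -0.21130306] [[-2.7 -0.2]
 [ 0.9  0.3]
 [ 0.4  0.2]
 [-0.1 -0.2]]
t [ 2.4  0.5 92.2] a [-0.1  0.   0.4] rows 2.2
```

Emit:
send_rows([
  {"ax": 0,"ay": 0,"az": 0.4,"tx": 2,"ty": 0,"tz": 30,"gripper": 1},
  {"ax": 0,"ay": 0,"az": 0.4,"tx": 2,"ty": 0,"tz": 60,"gripper": 1},
  {"ax": 0,"ay": 0,"az": 0.4,"tx": 2,"ty": 0,"tz": 85,"gripper": 1},
  {"ax": 0,"ay": 0,"az": 0.4,"tx": 2,"ty": 0,"tz": 91,"gripper": 1},
  {"ax": 0,"ay": 0,"az": 0.4,"tx": 2,"ty": 0,"tz": 91,"gripper": 1},
  {"ax": 0,"ay": 0,"az": 0.4,"tx": 2,"ty": 0,"tz": 91,"gripper": 0.3},
  {"ax": 0,"ay": 0,"az": 0.4,"tx": 2,"ty": 0,"tz": 91,"gripper": 0.3},
  {"ax": 0,"ay": 0,"az": 0.4,"tx": 2,"ty": 0,"tz": 91,"gripper": 0.3},
  {"ax": 0,"ay": 0,"az": 0.4,"tx": 2,"ty": 0,"tz": 91,"gripper": 0.3},
  {"ax": 0,"ay": 0,"az": 0.4,"tx": 2,"ty": 0,"tz": 91,"gripper": 0.3},
])

```text
time: 7.77
eef_pos: [0.4304, 0.091, 0.0319]
tool_rot: [3.138, -0.001, 1.358]
wrist_force: [0.8, -0.2, 5.6]
gripper_width: 0.0431
```

Emit:
send_rows([
  {"ax": 0,"ay": 0,"az": 0,"tx": 0,"ty": 0,"tz": 0,"gripper": 0.3},
  {"ax": 0,"ay": 0,"az": 0,"tx": 0,"ty": 0,"tz": -15,"gripper": 0.3},
  {"ax": 0,"ay": 0,"az": 0,"tx": 0,"ty": 0,"tz": -45,"gripper": 0.3},
  {"ax": 0,"ay": 0,"az": 0,"tx": 0,"ty": 0,"tz": -80,"gripper": 0.3},
  {"ax": 0,"ay": 0,"az": 0,"tx": 0,"ty": 0,"tz": -110,"gripper": 0.3},
  {"ax": 0,"ay": 0,"az": 0,"tx": 0,"ty": 0,"tz": -130,"gripper": 0.3},
  {"ax": 0,"ay": 0,"az": 0,"tx": 0,"ty": 0,"tz": -130,"gripper": 0.3},
])

```text
time: 8.35
eef_pos: [0.4317, 0.0911, 0.1654]
tool_rot: [3.132, -0.003, 1.358]
wrist_force: [1.0, 0.1, -1.6]
gripper_width: 0.0428
```

```bash
python3 - <<'E'
from h import *
o=env.get_obs();print(o["eef_pos"],o["tool_rot"],o["wrist_force"],o["gripper_width"])
b=loc2w([.620,-.1614,-.2133],[[0,47,0],[-120,47,0]]);print(b)
f=go(b[0][0],b[0][1]+.1,.16,np.pi/2-.2133)
E
```

```text
[0.43174065 0.09113429 0.16542497] [ 3.13170573e+00 -2.98327069e-03  1.35849301e+00] [ 0.9589217   0.1108174  -1.55792041] 0.04281278147385098
[[ 0.62994925 -0.11546513  0.        ]
 [ 0.51266873 -0.09006278  0.        ]]
t [-62.5 216.2   7.4] a [ 0.6 -0.2  0.1] rows 5.4
```

Emit:
send_rows([
  {"ax": 0,"ay": 0,"az": 0,"tx": -20,"ty": 30,"tz": -10,"gripper": 0.3},
  {"ax": 0,"ay": 0,"az": 0,"tx": -40,"ty": 60,"tz": -20,"gripper": 0.3},
  {"ax": 0,"ay": 0,"az": 0,"tx": -62,"ty": 93,"tz": -33,"gripper": 0.3},
  {"ax": 0,"ay": 0,"az": 0,"tx": -84,"ty": 126,"tz": -33,"gripper": 0.3},
  {"ax": 0,"ay": 0,"az": 0,"tx": -106,"ty": 159,"tz": -33,"gripper": 0.3},
  {"ax": 0,"ay": 0,"az": 0,"tx": -128,"ty": 190,"tz": -33,"gripper": 0.3},
  {"ax": 0,"ay": 0,"az": 0,"tx": -148,"ty": 220,"tz": -33,"gripper": 0.3},
  {"ax": 0,"ay": 0,"az": 0,"tx": -160,"ty": 237,"tz": -33,"gripper": 0.3},
  {"ax": 0,"ay": 0,"az": 0,"tx": -160,"ty": 237,"tz": -33,"gripper": 0.3},
  {"ax": 0,"ay": 0,"az": 0,"tx": -160,"ty": 237,"tz": -33,"gripper": 0.3},
])

```text
time: 9.18
eef_pos: [0.6259, -0.1161, 0.19]
tool_rot: [-3.137, -0.0, 1.357]
wrist_force: [0.1, 0.3, -2.1]
gripper_width: 0.0428
```

Emit:
send_rows([
  {"ax": 0,"ay": 0,"az": 0,"tx": 0,"ty": 0,"tz": 0,"gripper": 0.3},
  {"ax": 0,"ay": 0,"az": 0,"tx": 0,"ty": 0,"tz": 0,"gripper": 0.3},
])

```text
time: 9.35
eef_pos: [0.6255, -0.1145, 0.1917]
tool_rot: [-3.14, -0.0, 1.359]
wrist_force: [-0.3, -0.8, -2.0]
gripper_width: 0.0429
```

```bash
python3 - <<'E'
from h import *
o=env.get_obs();print(o["eef_pos"],o["tool_rot"],o["wrist_force"]);np.savez("p4.npz",**o)
im=env.capture("wrist")[:,:,::-1]
cv2.imwrite("pics/w4.png",im)
cv2.imwrite("pics/w4b.png",cv2.resize(im,(800,600),interpolation=cv2.INTER_CUBIC))
E
```

```text
[ 0.62553467 -0.1145298   0.19168629] [-3.13953380e+00 -2.81986756e-04  1.35911239e+00] [-0.32056328 -0.79978304 -2.03227401]
```

View pics/w4b.png

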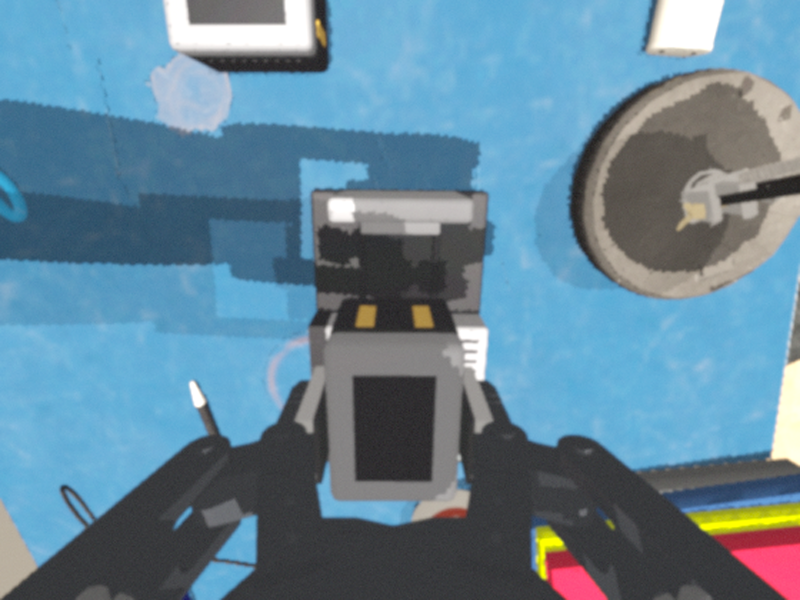

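The wrist view shows the meter from above. The base left edge runs (313,193)–(488,193), the contact head top spans (328–472, 197–220), and the body left edge is at about v 312. The pack is held squarely.

```bash
python3 - <<'E'
from h import *
o=dict(np.load("p4.npz"));C=cam("wrist",o)
L=[[-42,105,80],[42,105,80],[42,91,80],[-42,91,80],[-65,105,12],[65,105,12],[65,12,44],[-65,12,44]]
uv=np.array([(328,197),(472,197),(472,220),(328,220),(313,192),(488,192),(488,313),(311,312)])*.7
for i in (4,6,8):print(fit(C,L[:i],uv[:i],[.62,-.16,-.2]))
# pack in hand: top centre corners in image
print(ray(C,np.array([(327,333),(467,333),(462,500),(330,500)])*.7,.192+.022).mean(0))
# pixel of predicted pack top rel. to tool: fit pack z
t=R.from_euler("xyz",o["tool_rot"]); 
def f(x):
    P=np.array([[30,-22],[30,22],[-30,22],[-30,-22]])/1000
    c,s=np.cos(x[3]),np.sin(x[3]); P=P@np.array([[c,s],[-s,c]])
    W=o["eef_pos"]+t.apply(np.c_[P[:,0]+x[0],P[:,1]+x[1],np.full(4,x[2])])
    return (proj(C,W)-np.array([(327,333),(467,333),(462,500),(330,500)])*.7).ravel()
r=least_squares(f,[0,0,-.02,0]);print("pack in tool",r.x,r.fun.round(1))
g=cv2.resize(cv2.imread("pics/w4.png")[125:235,205:355],(750,550),interpolation=cv2.INTER_CUBIC);cv2.imwrite("pics/w4c.png",g)
E
```

```text
(array([ 0.62013417, -0.15741252, -0.21155103]), array([[-1.5, -0.6],
       [ 1.7, -0.6],
       [ 0.7,  0.8],
       [-0.7,  0.8]]))
(array([ 0.62010679, -0.15791422, -0.21190047]), array([[-1.4,  0. ],
       [ 1.8,  0. ],
       [ 0.8,  1.4],
       [-0.5,  1.4],
       [-3.2, -1.8],
       [ 1. , -1.8]]))
(array([ 0.62032251, -0.15752295, -0.21086416]), array([[-1.4, -0.5],
       [ 1.8, -0.6],
       [ 0.8,  0.8],
       [-0.5,  0.9],
       [-3.2, -2.2],
       [ 1. , -2.3],
       [ 1.4,  9. ],
       [-2. ,  9.8]]))
[ 0.62743374 -0.11041547  0.214     ]
pack in tool [ 0.00206454  0.00099508 -0.01864584  0.0022189 ] [-3.2  1.1  3.2  1.3 -0.8 -1.3  0.9 -1.4]
```

View pics/w4c.png

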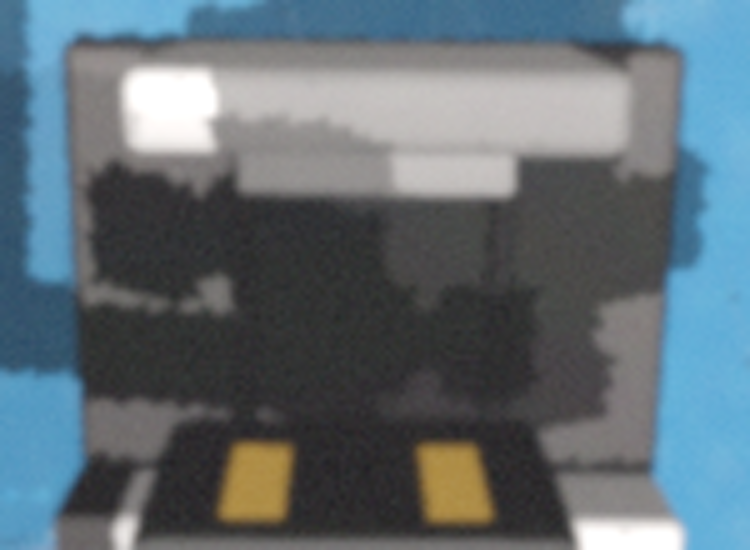

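```bash
python3 - <<'E'
from h import *
o=dict(np.load("p4.npz"));C=cam("wrist",o)
L=[[-42,105,80],[42,105,80],[42,91,80],[-42,91,80],[-65,105,12],[65,105,12],[65,12,12],[-65,12,12]]
uv=np.array([(120,68),(633,68),(633,155),(120,152),(68,41),(683,43),(655,465),(86,462)])/5+[205,125]
x,r=fit(C,L,uv,[.62,-.16,-.2]);print(x,r)
b=loc2w(x,[[0,47,0],[-3,47,0]]);print(b)
t=R.from_euler("xyz",o["tool_rot"]); 
def f(x):
    P=np.array([[30,-22],[30,22],[-30,22],[-30,-22]])/1000
    W=o["eef_pos"]+t.apply(np.c_[P[:,0]+x[0],P[:,1]+x[1],np.full(4,x[2])])
    return (proj(C,W)-np.array([(327,333),(467,333),(462,500),(330,500)])*.7).ravel()
p=least_squares(f,[0,0,-.02]).x
off=t.apply([p[0],p[1],0]); print("off",off)
q=b[0]-off; go(q[0],q[1],.10,np.pi/2+x[2],o)
E
```

```text
[ 0.6200087  -0.15830977 -0.21414996] [[-0.5 -0.3]
 [ 0.8 -0. ]
 [-0.3  0. ]
 [ 0.3  0.3]
 [-2.5 -0.4]
 [ 1.2 -0.4]
 [ 0.7  0.5]
 [-1.1  0.8]]
[[ 0.62999699 -0.11238338  0.        ]
 [ 0.62706552 -0.11174583  0.        ]]
off [ 1.41313905e-03  1.80796190e-03 -1.48025807e-06]
t [ 0.9  3.1 91.7] a [-0.1 -0.   0.1] rows 2.2
```

Emit:
send_rows([
  {"ax": 0,"ay": 0,"az": 0,"tx": 1,"ty": 3.2,"tz": 10,"gripper": 0.3},
  {"ax": 0,"ay": 0,"az": 0,"tx": 1,"ty": 3.2,"tz": 30,"gripper": 0.3},
  {"ax": 0,"ay": 0,"az": 0,"tx": 1,"ty": 3.2,"tz": 55,"gripper": 0.3},
  {"ax": 0,"ay": 0,"az": 0,"tx": 1,"ty": 3.2,"tz": 80,"gripper": 0.3},
  {"ax": 0,"ay": 0,"az": 0,"tx": 1,"ty": 3.2,"tz": 100,"gripper": 0.3},
  {"ax": 0,"ay": 0,"az": 0,"tx": 1,"ty": 3.2,"tz": 115,"gripper": 0.3},
  {"ax": 0,"ay": 0,"az": 0,"tx": 1,"ty": 3.2,"tz": 125,"gripper": 0.3},
  {"ax": 0,"ay": 0,"az": 0,"tx": 1,"ty": 3.2,"tz": 132,"gripper": 0.3},
  {"ax": 0,"ay": 0,"az": 0,"tx": 1,"ty": 3.2,"tz": 132,"gripper": 0.3},
])

```text
time: 10.15
eef_pos: [0.6293, -0.1149, 0.0595]
tool_rot: [-3.14, -0.0, 1.359]
wrist_force: [0.4, 0.0, -2.3]
gripper_width: 0.043
```

Emit:
send_rows([
  {"ax": 0,"ay": 0,"az": 0,"tx": 0,"ty": 0,"tz": 2,"gripper": 0.3},
  {"ax": 0,"ay": 0,"az": 0,"tx": 0,"ty": 0,"tz": 4,"gripper": 0.3},
  {"ax": 0,"ay": 0,"az": 0,"tx": 0,"ty": 0,"tz": 4,"gripper": 0.3},
])

```text
time: 10.4
eef_pos: [0.6307, -0.1154, 0.0579]
tool_rot: [3.14, 0.0, 1.358]
wrist_force: [0.4, 0.0, -2.3]
gripper_width: 0.0429
```

Emit:
send_rows([
  {"ax": 0,"ay": 0,"az": 0,"tx": 0,"ty": 0,"tz": 2,"gripper": 0.3},
  {"ax": 0,"ay": 0,"az": 0,"tx": 0,"ty": 0,"tz": 4,"gripper": 0.3},
  {"ax": 0,"ay": 0,"az": 0,"tx": 0,"ty": 0,"tz": 4,"gripper": 0.3},
])

```text
time: 10.65
eef_pos: [0.6299, -0.1153, 0.0528]
tool_rot: [-3.141, 0.0, 1.358]
wrist_force: [-0.6, 0.4, -2.9]
gripper_width: 0.0431
```

Emit:
send_rows([
  {"ax": 0,"ay": 0,"az": 0,"tx": 0,"ty": 0,"tz": 1,"gripper": 0.3},
  {"ax": 0,"ay": 0,"az": 0,"tx": 0,"ty": 0,"tz": 2,"gripper": 0.3},
  {"ax": 0,"ay": 0,"az": 0,"tx": 0,"ty": 0,"tz": 2,"gripper": 0.3},
])

```text
time: 10.9
eef_pos: [0.6298, -0.1152, 0.0506]
tool_rot: [-3.141, -0.0, 1.358]
wrist_force: [-0.3, -0.2, -2.8]
gripper_width: 0.0429
```

Emit:
send_rows([
  {"ax": 0,"ay": 0,"az": 0,"tx": 0,"ty": 0,"tz": 1,"gripper": 0.3},
  {"ax": 0,"ay": 0,"az": 0,"tx": 0,"ty": 0,"tz": 2,"gripper": 0.3},
  {"ax": 0,"ay": 0,"az": 0,"tx": 0,"ty": 0,"tz": 2,"gripper": 0.3},
])

```text
time: 11.15
eef_pos: [0.6298, -0.1152, 0.0486]
tool_rot: [-3.141, -0.0, 1.358]
wrist_force: [-0.4, 0.7, -2.1]
gripper_width: 0.0427
```

Emit:
send_rows([
  {"ax": 0,"ay": 0,"az": 0,"tx": 0,"ty": 0,"tz": 1,"gripper": 0.3},
  {"ax": 0,"ay": 0,"az": 0,"tx": 0,"ty": 0,"tz": 2,"gripper": 0.3},
  {"ax": 0,"ay": 0,"az": 0,"tx": 0,"ty": 0,"tz": 2,"gripper": 0.3},
])

```text
time: 11.4
eef_pos: [0.6298, -0.1152, 0.0466]
tool_rot: [-3.141, -0.0, 1.358]
wrist_force: [-0.1, -0.8, -2.2]
gripper_width: 0.0427
```

Emit:
send_rows([
  {"ax": 0,"ay": 0,"az": 0,"tx": 0,"ty": 0,"tz": 1,"gripper": 0.3},
  {"ax": 0,"ay": 0,"az": 0,"tx": 0,"ty": 0,"tz": 2,"gripper": 0.3},
  {"ax": 0,"ay": 0,"az": 0,"tx": 0,"ty": 0,"tz": 2,"gripper": 0.3},
])

```text
time: 11.65
eef_pos: [0.6298, -0.1152, 0.0446]
tool_rot: [-3.141, -0.0, 1.358]
wrist_force: [-0.8, -0.6, -2.6]
gripper_width: 0.0427
```

Emit:
send_rows([
  {"ax": 0,"ay": 0,"az": 0,"tx": 0,"ty": 0,"tz": 1,"gripper": 0.3},
  {"ax": 0,"ay": 0,"az": 0,"tx": 0,"ty": 0,"tz": 1.5,"gripper": 0.3},
  {"ax": 0,"ay": 0,"az": 0,"tx": 0,"ty": 0,"tz": 1.5,"gripper": 0.3},
])

```text
time: 11.9
eef_pos: [0.6301, -0.1153, 0.044]
tool_rot: [3.141, 0.0, 1.358]
wrist_force: [-1.6, 0.1, 1.5]
gripper_width: 0.043
```

Emit:
send_rows([
  {"ax": 0,"ay": 0,"az": 0,"tx": 0,"ty": 0,"tz": 0,"gripper": 1},
  {"ax": 0,"ay": 0,"az": 0,"tx": 0,"ty": 0,"tz": 0,"gripper": 1},
  {"ax": 0,"ay": 0,"az": 0,"tx": 0,"ty": 0,"tz": 0,"gripper": 1},
  {"ax": 0,"ay": 0,"az": 0,"tx": 0,"ty": 0,"tz": 0,"gripper": 1},
  {"ax": 0,"ay": 0,"az": 0,"tx": 0,"ty": 0,"tz": 0,"gripper": 1},
  {"ax": 0,"ay": 0,"az": 0,"tx": 0,"ty": 0,"tz": -20,"gripper": 1},
  {"ax": 0,"ay": 0,"az": 0,"tx": 0,"ty": 0,"tz": -55,"gripper": 1},
  {"ax": 0,"ay": 0,"az": 0,"tx": 0,"ty": 0,"tz": -95,"gripper": 1},
  {"ax": 0,"ay": 0,"az": 0,"tx": -20,"ty": 0,"tz": -130,"gripper": 1},
  {"ax": 0,"ay": 0,"az": 0,"tx": -50,"ty": 0,"tz": -150,"gripper": 1},
])

```text
time: 12.73
eef_pos: [0.6216, -0.1633, 0.199]
tool_rot: [3.134, 0.0, 1.362]
wrist_force: [1.7, -0.2, 0.2]
gripper_width: 0.0852
```

Emit:
send_rows([
  {"ax": 0,"ay": 0,"az": 0,"tx": -30,"ty": 0,"tz": 0,"gripper": 1},
  {"ax": 0,"ay": 0,"az": 0,"tx": -50,"ty": 0,"tz": 0,"gripper": 1},
  {"ax": 0,"ay": 0,"az": 0,"tx": -50,"ty": 0,"tz": 0,"gripper": 1},
  {"ax": 0,"ay": 0,"az": 0,"tx": -50,"ty": 0,"tz": 0,"gripper": 1},
])

```text
time: 13.07
eef_pos: [0.6086, -0.2138, 0.1933]
tool_rot: [-3.142, -0.0, 1.356]
wrist_force: [0.6, 0.5, -0.1]
gripper_width: 0.0848
```

```bash
python3 - <<'E'
from h import *
o=env.get_obs();print(o["time"],o["eef_pos"],o["tool_rot"]);np.savez("p5.npz",**o)
im=env.capture("wrist")[:,:,::-1]
cv2.imwrite("pics/w5.png",im)
cv2.imwrite("pics/w5b.png",cv2.resize(im[60:330,120:480],(800,600),interpolation=cv2.INTER_CUBIC))
E
```

```text
13.0667 [ 0.60855369 -0.21379713  0.19333483] [-3.14158103e+00 -3.37323841e-04  1.35626736e+00]
```

View pics/w5b.png

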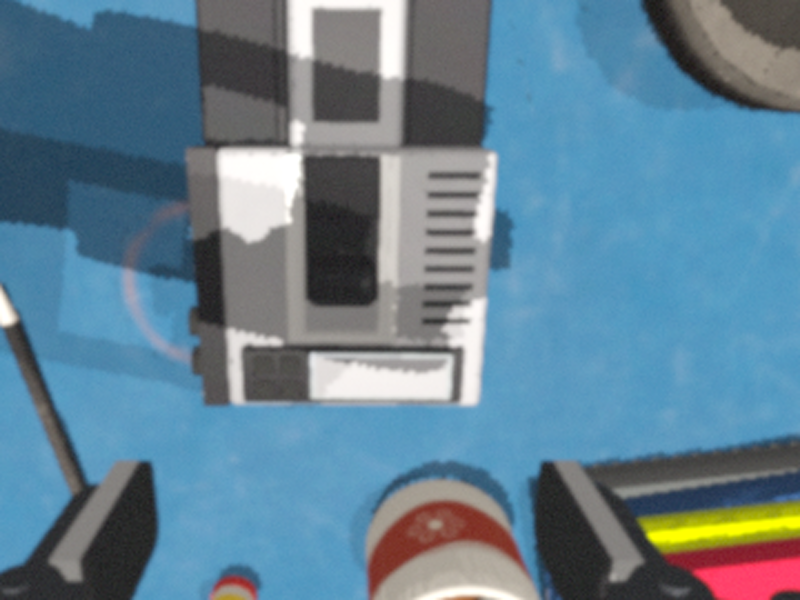

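The pack is seated squarely in the bay (top at u 290–405, above v 147). The lock grip is the dark block at (308–378, 245–303). This was picture 11, so I'll keep the last one for the hole.

```bash
python3 - <<'E'
from h import *
o=dict(np.load("p5.npz"));C=cam("wrist",o); M=[.6200,-.1583,-.2141]
def w2l(x,w): c,s=np.cos(x[2]),np.sin(x[2]); d=w[:,:2]-np.array(x[:2]); return np.c_[d[:,0]*c+d[:,1]*s,-d[:,0]*s+d[:,1]*c]*1000
g=lambda p:np.array(p,float)/2.222+[120,60]
print("grip",w2l(M,ray(C,g([(308,303),(378,303),(308,262),(378,262)]),.08)))
print("body",w2l(M,ray(C,g([(230,404),(480,404),(497,150),(218,147)]),.044)), "pack",w2l(M,ray(C,g([(290,147),(404,147)]),.062)))
im=cv2.imread("pics/w5.png"); gr=cv2.cvtColor(im,cv2.COLOR_BGR2GRAY)
u=int(120+343/2.222); print([(v,int((v-60)*2.222),int(gr[v,u-3:u+4].mean())) for v in range(125,208,3)])
for y in (-37,-35): 
    t=loc2w(M,[[0,y,0]])[0]; go(t[0],t[1],.064,np.pi/2+M[2])
E
```

```text
grip [[-13.72436696 -44.61187777]
 [ 13.54517779 -44.62899078]
 [-13.43259989 -28.38582596]
 [ 13.29693911 -28.40076491]]
body [[ -53.29556897 -103.71326254]
 [  64.10761378 -103.80825769]
 [  63.82836743   11.18117981]
 [ -51.87235979   12.42358009]] pack [[-20.61459394  13.14621608]
 [ 23.62524347  13.12940214]]
[(125, 144, 143), (128, 151, 142), (131, 157, 68), (134, 164, 67), (137, 171, 65), (140, 177, 64), (143, 184, 63), (146, 191, 63), (149, 197, 62), (152, 204, 56), (155, 211, 40), (158, 217, 38), (161, 224, 39), (164, 231, 39), (167, 237, 38), (170, 244, 40), (173, 251, 44), (176, 257, 34), (179, 264, 34), (182, 271, 37), (185, 277, 39), (188, 284, 40), (191, 291, 37), (194, 297, 39), (197, 304, 74), (200, 311, 123), (203, 317, 122), (206, 324, 122)]
t [ 18.7  -0.4 129. ] a [-0. -0.  0.] rows 3.1
t [ 20.7  -0.4 129. ] a [-0. -0.  0.] rows 3.1
```

Emit:
send_rows([
  {"ax": 0,"ay": 0,"az": 0,"tx": 19,"ty": 0,"tz": 35,"gripper": 1},
  {"ax": 0,"ay": 0,"az": 0,"tx": 19,"ty": 0,"tz": 70,"gripper": 1},
  {"ax": 0,"ay": 0,"az": 0,"tx": 19,"ty": 0,"tz": 100,"gripper": 1},
  {"ax": 0,"ay": 0,"az": 0,"tx": 19,"ty": 0,"tz": 120,"gripper": 1},
  {"ax": 0,"ay": 0,"az": 0,"tx": 19,"ty": 0,"tz": 127,"gripper": 0.8},
  {"ax": 0,"ay": 0,"az": 0,"tx": 19,"ty": 0,"tz": 127,"gripper": 0.15},
  {"ax": 0,"ay": 0,"az": 0,"tx": 19,"ty": 0,"tz": 127,"gripper": 0.15},
  {"ax": 0,"ay": 0,"az": 0,"tx": 19,"ty": 0,"tz": 127,"gripper": 0.15},
  {"ax": 0,"ay": 0,"az": 0,"tx": 19,"ty": 0,"tz": 127,"gripper": 0.15},
  {"ax": 0,"ay": 0,"az": 0,"tx": 19,"ty": 0,"tz": 127,"gripper": 0.15},
])

```text
time: 13.95
eef_pos: [0.6113, -0.1942, 0.0692]
tool_rot: [-3.136, 0.0, 1.358]
wrist_force: [-12.5, 3.0, 12.2]
gripper_width: 0.0248
```

Emit:
send_rows([
  {"ax": 0,"ay": 0,"az": 0,"tx": 0,"ty": 0,"tz": 0,"gripper": 0.15},
  {"ax": 0,"ay": 0,"az": 0,"tx": 0,"ty": 0,"tz": 0,"gripper": 0.15},
])

```text
time: 14.12
eef_pos: [0.6113, -0.1942, 0.0692]
tool_rot: [-3.137, -0.0, 1.358]
wrist_force: [-13.1, 3.9, 11.0]
gripper_width: 0.0246
```

Emit:
send_rows([
  {"ax": 0,"ay": 0,"az": 0,"tx": 0,"ty": -1,"tz": -2,"gripper": 0.15},
  {"ax": 0,"ay": 0,"az": 0,"tx": 4,"ty": -1,"tz": -2,"gripper": 0.15},
  {"ax": 0,"ay": 0,"az": 0,"tx": 8,"ty": -1,"tz": -2,"gripper": 0.15},
  {"ax": 0,"ay": 0,"az": 0,"tx": 12,"ty": -1,"tz": -2,"gripper": 0.15},
  {"ax": 0,"ay": 0,"az": 0,"tx": 16,"ty": -1,"tz": -2,"gripper": 0.15},
  {"ax": 0,"ay": 0,"az": 0,"tx": 20,"ty": -1,"tz": -2,"gripper": 0.15},
  {"ax": 0,"ay": 0,"az": 0,"tx": 20,"ty": -1,"tz": -2,"gripper": 0.15},
])

```text
time: 14.7
eef_pos: [0.6155, -0.1744, 0.0694]
tool_rot: [-3.14, 0.001, 1.358]
wrist_force: [-5.7, 0.8, 2.6]
gripper_width: 0.0246
```

Emit:
send_rows([
  {"ax": 0,"ay": 0,"az": 0,"tx": 4,"ty": 0,"tz": 0,"gripper": 0.15},
  {"ax": 0,"ay": 0,"az": 0,"tx": 8,"ty": 0,"tz": 0,"gripper": 0.15},
  {"ax": 0,"ay": 0,"az": 0,"tx": 12,"ty": 0,"tz": 0,"gripper": 0.15},
  {"ax": 0,"ay": 0,"az": 0,"tx": 16,"ty": 0,"tz": 0,"gripper": 0.15},
  {"ax": 0,"ay": 0,"az": 0,"tx": 18,"ty": 0,"tz": 0,"gripper": 0.15},
  {"ax": 0,"ay": 0,"az": 0,"tx": 18,"ty": 0,"tz": 0,"gripper": 0.15},
])

```text
time: 15.2
eef_pos: [0.6176, -0.1655, 0.0696]
tool_rot: [-3.14, 0.017, 1.36]
wrist_force: [-12.7, -28.0, 0.5]
gripper_width: 0.0244
```

Emit:
send_rows([
  {"ax": 0,"ay": 0,"az": 0,"tx": 2,"ty": -1,"tz": 0,"gripper": 0.15},
  {"ax": 0,"ay": 0,"az": 0,"tx": 4,"ty": -1,"tz": 0,"gripper": 0.15},
  {"ax": 0,"ay": 0,"az": 0,"tx": 4,"ty": -1,"tz": 0,"gripper": 0.15},
])

```text
time: 15.45
eef_pos: [0.6176, -0.1652, 0.0696]
tool_rot: [3.141, 0.023, 1.359]
wrist_force: [-11.6, -40.2, -2.7]
gripper_width: 0.0245
```

```bash
python3 - <<'E'
from h import *
o=env.get_obs();np.savez("p6.npz",**o);print(o["eef_pos"],o["wrist_force"],o["torque"])
M=[.6200,-.1583,-.2141]
im=env.capture("wrist")[:,:,::-1];cv2.imwrite("pics/w6.png",im);C=cam("wrist",o)
gr=cv2.cvtColor(im,cv2.COLOR_BGR2GRAY)
def prof(x,z,y0,y1,st=2):
    ys=np.arange(y0,y1,st);p=proj(C,loc2w(M,np.c_[np.full(len(ys),x),ys,np.full(len(ys),z)]))
    return [(int(y),int(gr[int(round(v)),int(round(u))])) if 0<=v<420 and 0<=u<560 else None for y,(u,v) in zip(ys,p)]
for x in (-18,0,18): print(x,prof(x,62,0,110))
for n in("scene","top"): cv2.imwrite(f"pics/{n}6.png",env.capture(n)[:,:,::-1])
E
```

```text
[ 0.61756062 -0.16518006  0.06964951] [-11.63284236 -40.19346906  -2.73158759] [-6.18034761  2.20986211 -0.1620167 ]
-18 [(0, 111), (2, 110), (4, 131), (6, 129), (8, 131), (10, 133), (12, 132), (14, 132), (16, 113), (18, 100), (20, 99), (22, 88), (24, 89), (26, 92), (28, 78), (30, 34), (32, 64), (34, 112), (36, 110), (38, 93), (40, 97), (42, 95), (44, 96), (46, 96), (48, 95), (50, 95), (52, 98), (54, 129), (56, 138), (58, 137), (60, 134), (62, 137), (64, 139), (66, 137), (68, 140), (70, 140), (72, 138), (74, 140), (76, 139), (78, 138), (80, 137), (82, 139), (84, 123), (86, 145), (88, 228), (90, 232), (92, 190), (94, 192), (96, 221), (98, 226), (100, 226), (102, 225), (104, 224), (106, 217), (108, 156)]
0 [(0, 27), (2, 22), (4, 22), (6, 29), (8, 24), (10, 30), (12, 29), (14, 27), (16, 27), (18, 28), (20, 27), (22, 31), (24, 38), (26, 26), (28, 33), (30, 36), (32, 38), (34, 32), (36, 34), (38, 51), (40, 92), (42, 31), (44, 34), (46, 32), (48, 28), (50, 35), (52, 48), (54, 47), (56, 52), (58, 50), (60, 54), (62, 49), (64, 55), (66, 54), (68, 51), (70, 54), (72, 58), (74, 54), (76, 56), (78, 54), (80, 70), (82, 144), (84, 120), (86, 234), (88, 233), (90, 232), (92, 149), (94, 185), (96, 221), (98, 226), (100, 225), (102, 224), (104, 223), (106, 217), (108, 174)]
18 [(0, 111), (2, 120), (4, 133), (6, 133), (8, 135), (10, 136), (12, 142), (14, 151), (16, 121), (18, 127), (20, 108), (22, 97), (24, 100), (26, 96), (28, 63), (30, 33), (32, 102), (34, 133), (36, 110), (38, 101), (40, 113), (42, 105), (44, 99), (46, 101), (48, 131), (50, 137), (52, 137), (54, 139), (56, 139), (58, 140), (60, 141), (62, 141), (64, 142), (66, 139), (68, 142), (70, 139), (72, 143), (74, 144), (76, 144), (78, 144), (80, 143), (82, 145), (84, 208), (86, 234), (88, 233), (90, 233), (92, 171), (94, 189), (96, 222), (98, 224), (100, 224), (102, 222), (104, 221), (106, 210), (108, 158)]
```

Emit:
send_rows([
  {"ax": 0,"ay": 0,"az": 0,"tx": -6,"ty": 0,"tz": 0,"gripper": 0.15},
  {"ax": 0,"ay": 0,"az": 0,"tx": -8,"ty": 0,"tz": 0,"gripper": 0.5},
  {"ax": 0,"ay": 0,"az": 0,"tx": -10,"ty": 0,"tz": 0,"gripper": 1},
  {"ax": 0,"ay": 0,"az": 0,"tx": -11,"ty": 0,"tz": 0,"gripper": 1},
  {"ax": 0,"ay": 0,"az": 0,"tx": -11,"ty": 0,"tz": 0,"gripper": 1},
  {"ax": 0,"ay": 0,"az": 0,"tx": -11,"ty": 0,"tz": -10,"gripper": 1},
  {"ax": 0,"ay": 0,"az": 0,"tx": -11,"ty": 0,"tz": -45,"gripper": 1},
  {"ax": 0,"ay": 0,"az": 0,"tx": -25,"ty": 0,"tz": -85,"gripper": 1},
  {"ax": 0,"ay": 0,"az": 0,"tx": -50,"ty": 0,"tz": -115,"gripper": 1},
  {"ax": 0,"ay": 0,"az": 0,"tx": -60,"ty": 0,"tz": -125,"gripper": 1},
])

```text
time: 16.43
eef_pos: [0.61, -0.2137, 0.2017]
tool_rot: [3.13, 0.003, 1.359]
wrist_force: [0.5, -1.2, 0.2]
gripper_width: 0.0851
```

Emit:
send_rows([
  {"ax": 0,"ay": 0,"az": 0,"tx": 0,"ty": 0,"tz": 0,"gripper": 1},
  {"ax": 0,"ay": 0,"az": 0,"tx": 0,"ty": 0,"tz": 0,"gripper": 1},
])

```text
time: 16.6
eef_pos: [0.6073, -0.2113, 0.1938]
tool_rot: [3.14, -0.0, 1.358]
wrist_force: [0.1, -0.1, -0.9]
gripper_width: 0.0854
```

```bash
cat >> h.py <<'E'
M=[.6200,-.1583,-.2141]
def prof(C,gr,P):
    p=proj(C,loc2w(M,P)); return [int(gr[int(round(v)),int(round(u))]) if 0<=v<420 and 0<=u<560 else -1 for u,v in p]
E
python3 - <<'E'
from h import *
o=env.get_obs();np.savez("p7.npz",**o);print(o["time"],o["eef_pos"],o["tool_rot"])
im=env.capture("wrist")[:,:,::-1];cv2.imwrite("pics/w7.png",im)
for n,z,r,x in (("5",80,range(-60,30,2),0),("7",80,range(-60,40,2),0),("7",62,range(0,96,2),0),("7",62,range(0,96,2),18),("7",62,range(0,96,2),-18),("5",62,range(0,80,2),-18)):
    C=cam("wrist",dict(np.load(f"p{n}.npz")));gr=cv2.imread(f"pics/w{n}.png",0)
    print(n,z,x,list(zip(r,prof(C,gr,[[x,y,z] for y in r]))))
go(.45,-.22,.15,np.pi-.214)
E
```

```text
16.6 [ 0.60732638 -0.2112971   0.19383389] [ 3.14049428e+00 -4.20167706e-04  1.35776105e+00]
5 80 0 [(-60, 144), (-58, 152), (-56, 136), (-54, 123), (-52, 124), (-50, 122), (-48, 123), (-46, 107), (-44, 42), (-42, 42), (-40, 41), (-38, 38), (-36, 38), (-34, 43), (-32, 35), (-30, 35), (-28, 38), (-26, 35), (-24, 50), (-22, 37), (-20, 35), (-18, 37), (-16, 33), (-14, 42), (-12, 36), (-10, 39), (-8, 40), (-6, 60), (-4, 64), (-2, 61), (0, 67), (2, 66), (4, 67), (6, 68), (8, 69), (10, 68), (12, 136), (14, 133), (16, 163), (18, 164), (20, 165), (22, 156), (24, 76), (26, 69), (28, 69)]
7 80 0 [(-60, 146), (-58, 154), (-56, 137), (-54, 126), (-52, 124), (-50, 123), (-48, 124), (-46, 121), (-44, 121), (-42, 123), (-40, 124), (-38, 124), (-36, 124), (-34, 125), (-32, 123), (-30, 121), (-28, 132), (-26, 137), (-24, 126), (-22, 136), (-20, 132), (-18, 107), (-16, 45), (-14, 42), (-12, 38), (-10, 40), (-8, 50), (-6, 58), (-4, 53), (-2, 36), (0, 40), (2, 60), (4, 65), (6, 62), (8, 65), (10, 64), (12, 67), (14, 65), (16, 61), (18, 57), (20, 64), (22, 64), (24, 69), (26, 66), (28, 70), (30, 67), (32
[... 1392 characters left out ...]
1), (60, 243), (62, 244), (64, 244), (66, 244), (68, 240), (70, 243), (72, 244), (74, 244), (76, 244), (78, 245), (80, 246), (82, 244), (84, 181), (86, 240), (88, 254), (90, 253), (92, 245), (94, 138)]
5 62 -18 [(0, 213), (2, 242), (4, 254), (6, 246), (8, 248), (10, 255), (12, 210), (14, 192), (16, 241), (18, 246), (20, 248), (22, 233), (24, 181), (26, 157), (28, 158), (30, 161), (32, 161), (34, 159), (36, 155), (38, 159), (40, 163), (42, 161), (44, 159), (46, 181), (48, 244), (50, 238), (52, 243), (54, 243), (56, 243), (58, 242), (60, 245), (62, 245), (64, 245), (66, 244), (68, 245), (70, 239), (72, 158), (74, 96), (76, 85), (78, 64)]
t [ -42.3 -150.9   42.1] a [ -0.1  -0.1 -89.9] rows 12.6
```

The profiles show the grip moved about 29 mm to a hard stop. The pack's right end is now at y ≈ 31 and its left end is under the keeper, so the pack centre is near 60, as designed. Next is the front-panel view.

Emit:
send_rows([
  {"ax": 0,"ay": 0,"az": -90,"tx": -42,"ty": -151,"tz": 0,"gripper": 1},
  {"ax": 0,"ay": 0,"az": -90,"tx": -42,"ty": -151,"tz": 0,"gripper": 1},
  {"ax": 0,"ay": 0,"az": -90,"tx": -42,"ty": -151,"tz": 0,"gripper": 1},
  {"ax": 0,"ay": 0,"az": -90,"tx": -42,"ty": -151,"tz": 0,"gripper": 1},
  {"ax": 0,"ay": 0,"az": -90,"tx": -42,"ty": -151,"tz": 40,"gripper": 1},
  {"ax": 0,"ay": 0,"az": -90,"tx": -42,"ty": -151,"tz": 70,"gripper": 1},
  {"ax": 0,"ay": 0,"az": -90,"tx": -42,"ty": -151,"tz": 70,"gripper": 1},
  {"ax": 0,"ay": 0,"az": -90,"tx": -42,"ty": -151,"tz": 70,"gripper": 1},
  {"ax": 0,"ay": 0,"az": -90,"tx": -42,"ty": -151,"tz": 70,"gripper": 1},
  {"ax": 0,"ay": 0,"az": -90,"tx": -42,"ty": -151,"tz": 70,"gripper": 1},
])

```text
time: 17.48
eef_pos: [0.4491, -0.2186, 0.1199]
tool_rot: [3.141, -0.006, 2.616]
wrist_force: [0.4, -0.4, 0.7]
gripper_width: 0.0851
```

Emit:
send_rows([
  {"ax": 0,"ay": 0,"az": -18,"tx": 0,"ty": 0,"tz": 0,"gripper": 1},
  {"ax": 0,"ay": 0,"az": -18,"tx": 0,"ty": 0,"tz": 0,"gripper": 1},
  {"ax": 0,"ay": 0,"az": -18,"tx": 0,"ty": 0,"tz": 0,"gripper": 1},
  {"ax": 0,"ay": 0,"az": -18,"tx": 0,"ty": 0,"tz": 0,"gripper": 1},
])

```text
time: 17.82
eef_pos: [0.4493, -0.2188, 0.1204]
tool_rot: [3.139, -0.005, 2.925]
wrist_force: [-0.9, 0.1, -0.4]
gripper_width: 0.0854
```

Emit:
send_rows([
  {"ax": 0,"ay": -25,"az": 0,"tx": 0,"ty": 0,"tz": 0,"gripper": 1},
  {"ax": 0,"ay": -25,"az": 0,"tx": 0,"ty": 0,"tz": 0,"gripper": 1},
  {"ax": 0,"ay": -25,"az": 0,"tx": 0,"ty": 0,"tz": 0,"gripper": 1},
  {"ax": 0,"ay": -25,"az": 0,"tx": 0,"ty": 0,"tz": 0,"gripper": 1},
  {"ax": 0,"ay": -25,"az": 0,"tx": 0,"ty": 0,"tz": 0,"gripper": 1},
  {"ax": 0,"ay": -25,"az": 0,"tx": 0,"ty": 0,"tz": 0,"gripper": 1},
])

```text
time: 18.32
eef_pos: [0.4495, -0.2197, 0.1215]
tool_rot: [3.139, 0.433, 2.92]
wrist_force: [0.3, 0.9, 0.2]
gripper_width: 0.0853
```

```bash
python3 - <<'E'
from h import *
o=env.get_obs();np.savez("p8.npz",**o);print(o["time"],o["eef_pos"],o["tool_rot"])
im=env.capture("wrist")[:,:,::-1];cv2.imwrite("pics/w8.png",im);C=cam("wrist",o)
print(proj(C,loc2w(M,[[-65,-105,28],[-65,12,28],[-65,-105,44],[-65,12,44],[-65,-105,0]])), proj(C,[[.436,-.177,.0045],[.438,-.313,.0045]]))
E
```

```text
18.3167 [ 0.44946331 -0.21965537  0.12154535] [3.13945914 0.43255168 2.92036099]
[[266.27591223 247.75836899]
 [389.44369014 247.03302637]
 [265.92884887 261.36720576]
 [394.42518553 260.62455217]
 [266.81875258 226.47284413]] [[326.20427465 128.33990468]
 [161.3732333  163.83244259]]
```

```bash
python3 - <<'E'
from h import *
im=cv2.imread("pics/w8.png"); x=np.zeros((600,800,3),np.uint8)
x[:360,:720]=cv2.resize(im[205:285,250:410],(720,360),interpolation=cv2.INTER_CUBIC)  # x4.5
x[360:,:480]=cv2.resize(im[90:190,150:350],(480,240),interpolation=cv2.INTER_CUBIC) # x2.4
w=cv2.imread("pics/w7.png"); x[360:,480:800]=cv2.resize(w[20:215,180:440],(320,240),interpolation=cv2.INTER_CUBIC)
cv2.imwrite("pics/m8.png",x)
E
```

```text
(no output)
```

View pics/m8.png

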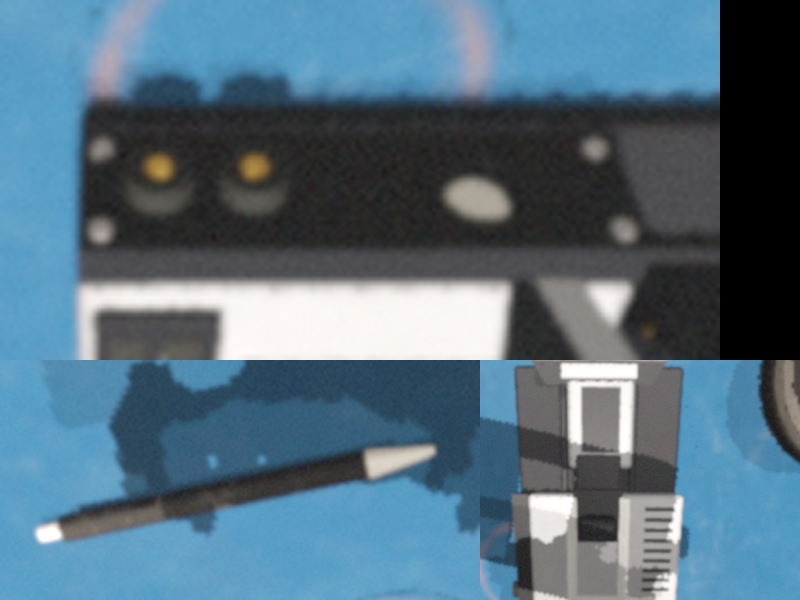

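Last mosaic: the recessed white button is at (478,199) in the panel, right of the seam at about 620, with two gold jacks as lookalikes. The pen tip is at (435,450) and its rear at (38,535). The lower-right crop shows the lock nose over the pack, with the pack under the keeper.

```bash
python3 - <<'E'
from h import *
o=dict(np.load("p8.npz"));C=cam("wrist",o);K,Rc,oc,_=C
n=np.array([np.cos(M[2]),np.sin(M[2]),0])
def plane(uv,xm):
    p0=loc2w(M,[[xm,0,0]])[0];d=Rc@(np.linalg.inv(K)@[uv[0],uv[1],1]*np.array([1,-1,-1]));w=oc+d*((p0-oc)@n)/(d@n)
    c,s=np.cos(M[2]),np.sin(M[2]);e=w-[M[0],M[1],0];return np.array([e[0]*c+e[1]*s,-e[0]*s+e[1]*c,e[2]])*1000
f=lambda p:np.array(p)/4.5+[250,205]
for nm,p,xm in (("btnL",(443,195),-60),("btnR",(513,210),-60),("low",(470,176),-60),("up",(485,222),-65),("edgeR",(84,160),-65),("topR",(84,245),-65),("seam",(612,120),-65),("scr1",(101,149),-65),("scr2",(624,230),-65)): print(nm,plane(f(p),xm).round(1))
P=ray(C,np.array([(435,90),(38,175)])/2.4+[150,90],.0045);d=P[0]-P[1];print(P,np.linalg.norm(d),np.arctan2(-d[0],d[1]),P.mean(0))
E
```

```text
btnL [-60.  -25.6  25.2]
btnR [-60.  -11.5  29.4]
low [-60.  -18.7  19.9]
up [-65.  -19.8  36.5]
edgeR [ -65.  -102.9   19. ]
topR [ -65.  -102.5   41.8]
seam [-65.   14.2   8.2]
scr1 [-65.  -99.2  15.8]
scr2 [-65.    8.2  38.8]
[[ 0.43614597 -0.17323019  0.0045    ]
 [ 0.43798105 -0.30899754  0.0045    ]] 0.1357797448268299 0.013515548780071392 [ 0.43706351 -0.24111387  0.0045    ]
```

```bash
python3 - <<'E'
from h import *
go(.437,-.244,.10,1.584)
E
```

```text
t [ 16.8 -26.1  17.2] a [16.7 21.  75.4] rows 11.2
```

Emit:
send_rows([
  {"ax": 16.7,"ay": 21,"az": 75.4,"tx": 17,"ty": -26,"tz": 17,"gripper": 1},
  {"ax": 16.7,"ay": 21,"az": 75.4,"tx": 17,"ty": -26,"tz": 17,"gripper": 1},
  {"ax": 16.7,"ay": 21,"az": 75.4,"tx": 17,"ty": -26,"tz": 17,"gripper": 1},
  {"ax": 16.7,"ay": 21,"az": 75.4,"tx": 17,"ty": -26,"tz": 17,"gripper": 1},
  {"ax": 16.7,"ay": 21,"az": 75.4,"tx": 17,"ty": -26,"tz": 17,"gripper": 1},
  {"ax": 16.7,"ay": 21,"az": 75.4,"tx": 17,"ty": -26,"tz": 17,"gripper": 1},
  {"ax": 16.7,"ay": 21,"az": 75.4,"tx": 17,"ty": -26,"tz": 17,"gripper": 1},
  {"ax": 16.7,"ay": 21,"az": 75.4,"tx": 17,"ty": -26,"tz": 17,"gripper": 1},
  {"ax": 16.7,"ay": 21,"az": 75.4,"tx": 17,"ty": -26,"tz": 17,"gripper": 1},
  {"ax": 16.7,"ay": 21,"az": 75.4,"tx": 17,"ty": -26,"tz": 17,"gripper": 1},
])

```text
time: 19.2
eef_pos: [0.4384, -0.2445, 0.1011]
tool_rot: [3.114, 0.041, 1.717]
wrist_force: [0.8, -0.0, 0.1]
gripper_width: 0.0853
```

Emit:
send_rows([
  {"ax": 0,"ay": 0,"az": 0,"tx": 0,"ty": 0,"tz": 0,"gripper": 0.6},
  {"ax": 0,"ay": 0,"az": 0,"tx": 0,"ty": 0,"tz": 0,"gripper": 0.6},
  {"ax": 0,"ay": 0,"az": 0,"tx": 0,"ty": 0,"tz": 0,"gripper": 0.6},
])

```text
time: 19.45
eef_pos: [0.4373, -0.2443, 0.1006]
tool_rot: [3.113, 0.043, 1.725]
wrist_force: [-0.8, -0.3, -0.5]
gripper_width: 0.0524
```

```bash
python3 - <<'E'
from h import *
o=env.get_obs();print(o["eef_pos"],o["tool_rot"],o["joints"].round(2),o["gripper_width"]);go(.437,-.244,.012,1.584)
im=env.capture("wrist")[:,:,::-1];cv2.imwrite("pics/w9.png",im);C=cam("wrist",o)
K=C[0]
# find dark/bright pen across-profile: rows of image vs columns; expected pen px
ex=proj(C,[[.437,-.176,.0045],[.437,-.21,.0045],[.437,-.225,.0045]]);print(ex)
g=cv2.cvtColor(im,cv2.COLOR_BGR2GRAY)
for v in range(int(ex[0,1])-14,int(ex[2,1])+10,6): print(v,[int(t) for t in g[v,250:304:2]])
E
```

```text
[ 0.43732464 -0.24431704  0.10055946] [3.11266856 0.04275297 1.72537273] [-0.61 -0.11  2.13 -0.01  1.07 -0.76] 0.05240542854739926
t [ 4.1 -2.8 88.4] a [1.8 2.3 8.1] rows 2.1
[[285.28975434 125.73034615]
 [278.00113389 170.49036002]
 [275.01637195 188.82002698]]
111 [123, 119, 122, 123, 127, 128, 126, 124, 126, 124, 118, 117, 88, 74, 75, 76, 72, 72, 73, 73, 70, 72, 70, 71, 74, 69, 73]
117 [102, 106, 111, 117, 124, 126, 126, 122, 117, 108, 92, 75, 69, 72, 71, 72, 71, 72, 70, 73, 73, 72, 73, 70, 75, 73, 71]
123 [107, 107, 107, 106, 108, 114, 119, 88, 75, 71, 71, 71, 72, 71, 78, 74, 121, 159, 115, 71, 73, 75, 76, 75, 70, 69, 74]
129 [107, 106, 106, 102, 70, 52, 52, 54, 60, 72, 72, 76, 73, 72, 73, 120, 178, 188, 142, 80, 75, 77, 78, 75, 72, 75, 73]
135 [97, 70, 60, 53, 51, 52, 53, 52, 56, 54, 56, 59, 71, 72, 111, 166, 193, 186, 140, 79, 73, 77, 75, 74, 71, 73, 74]
141 [55, 60, 53, 55, 57, 56, 54, 54, 55, 57, 50, 55, 57, 87, 143, 174, 193, 184, 139, 78, 73, 74, 73, 70, 72, 73, 72]
147 [53, 56, 53, 58, 57, 57, 55, 55, 54, 57, 60, 57, 77, 128, 146, 149, 148, 149, 119, 73, 72, 75, 75, 71, 72
[... 213 characters left out ...]
3, 58, 69, 74, 73, 73]
165 [54, 50, 56, 52, 55, 52, 51, 53, 54, 50, 53, 43, 31, 33, 34, 33, 31, 42, 58, 55, 56, 50, 55, 56, 57, 68, 73]
171 [55, 55, 56, 55, 52, 51, 55, 57, 50, 52, 52, 32, 32, 35, 29, 36, 36, 52, 58, 57, 57, 57, 58, 52, 53, 52, 54]
177 [49, 55, 54, 53, 58, 54, 54, 59, 57, 56, 43, 34, 35, 36, 37, 34, 46, 53, 58, 53, 56, 52, 55, 59, 71, 68, 73]
183 [54, 52, 49, 54, 57, 57, 52, 54, 55, 49, 40, 30, 38, 34, 32, 35, 49, 52, 54, 55, 55, 66, 74, 70, 72, 71, 69]
189 [55, 56, 56, 55, 51, 53, 60, 57, 57, 52, 33, 33, 34, 38, 38, 43, 53, 55, 52, 55, 53, 56, 54, 54, 55, 55, 66]
195 [55, 54, 56, 59, 58, 56, 52, 55, 57, 38, 39, 37, 36, 38, 35, 54, 53, 51, 53, 56, 55, 55, 56, 53, 51, 54, 57]
```

Emit:
send_rows([
  {"ax": 1.8,"ay": 2.3,"az": 8.1,"tx": 2,"ty": -1.5,"tz": 30,"gripper": 0.6},
  {"ax": 1.8,"ay": 2.3,"az": 8.1,"tx": 3,"ty": -2,"tz": 60,"gripper": 0.6},
  {"ax": 1.8,"ay": 2.3,"az": 8.1,"tx": 4,"ty": -2.8,"tz": 80,"gripper": 0.6},
  {"ax": 1.8,"ay": 2.3,"az": 8.1,"tx": 4,"ty": -2.8,"tz": 80,"gripper": 0.6},
  {"ax": 1.8,"ay": 2.3,"az": 8.1,"tx": 4,"ty": -2.8,"tz": 80,"gripper": 0.6},
])

```text
time: 19.92
eef_pos: [0.4354, -0.2431, 0.0197]
tool_rot: [-3.14, -0.001, 1.583]
wrist_force: [-0.0, 0.1, 0.0]
gripper_width: 0.0515
```

Emit:
send_rows([
  {"ax": 0,"ay": 0,"az": 0,"tx": 0,"ty": 0,"tz": 5,"gripper": 0.6},
  {"ax": 0,"ay": 0,"az": 0,"tx": 0,"ty": 0,"tz": 8,"gripper": 0.4},
  {"ax": 0,"ay": 0,"az": 0,"tx": 0,"ty": 0,"tz": 8,"gripper": 0.4},
])

```text
time: 20.17
eef_pos: [0.437, -0.2442, 0.0135]
tool_rot: [3.139, 0.001, 1.582]
wrist_force: [-0.4, -0.9, 0.5]
gripper_width: 0.0343
```

Emit:
send_rows([
  {"ax": 0,"ay": 0,"az": 0,"tx": 0,"ty": 0,"tz": 1.5,"gripper": 0.2},
  {"ax": 0,"ay": 0,"az": 0,"tx": 0,"ty": 0,"tz": 1.5,"gripper": 0},
  {"ax": 0,"ay": 0,"az": 0,"tx": 0,"ty": 0,"tz": 1.5,"gripper": 0},
  {"ax": 0,"ay": 0,"az": 0,"tx": 0,"ty": 0,"tz": 1.5,"gripper": 0},
  {"ax": 0,"ay": 0,"az": 0,"tx": 0,"ty": 0,"tz": 1.5,"gripper": 0},
])

```text
time: 20.58
eef_pos: [0.437, -0.2442, 0.0119]
tool_rot: [3.14, 0.001, 1.582]
wrist_force: [-0.4, 0.4, 4.8]
gripper_width: 0.0066
```

Emit:
send_rows([
  {"ax": 0,"ay": 0,"az": 0,"tx": 0,"ty": 0,"tz": 0,"gripper": 0.35},
  {"ax": 0,"ay": 0,"az": 0,"tx": 0,"ty": 0,"tz": 0,"gripper": 0.35},
  {"ax": 0,"ay": 0,"az": 0,"tx": 0,"ty": 0,"tz": 0,"gripper": 0.35},
  {"ax": 0,"ay": 0,"az": 0,"tx": 0,"ty": 0,"tz": 2.5,"gripper": 0.35},
  {"ax": 0,"ay": 0,"az": 0,"tx": 0,"ty": 0,"tz": 2.5,"gripper": 0},
  {"ax": 0,"ay": 0,"az": 0,"tx": 0,"ty": 0,"tz": 2.5,"gripper": 0},
  {"ax": 0,"ay": 0,"az": 0,"tx": 0,"ty": 0,"tz": 2.5,"gripper": 0},
  {"ax": 0,"ay": 0,"az": 0,"tx": 0,"ty": 0,"tz": 2.5,"gripper": 0},
])

```text
time: 21.25
eef_pos: [0.4365, -0.2439, 0.0086]
tool_rot: [3.141, 0.0, 1.582]
wrist_force: [-0.4, 0.2, -0.0]
gripper_width: 0.0067
```

```bash
python3 - <<'E'
from h import *
h=loc2w(M,[[-65,-20.5,28]])[0]; d=np.array([np.cos(M[2]),np.sin(M[2]),0]); print("hole",h)
f=go(.437,-.244,.07,1.582)
p=h-d*(.071+.030); f=go(p[0],p[1],.07,M[2],f); f=go(p[0],p[1],.0325,M[2],f); print(p)
E
```

```text
hole [ 0.55212848 -0.16452152  0.028     ]
t [ -0.1   0.6 -61.4] a [0.1 0.  0. ] rows 1.5
t [100.7  17.6   0. ] a [ -0.   -0.  102.9] rows 14.4
t [ 0.  -0.  37.5] a [0. 0. 0.] rows 0.9
[ 0.45343451 -0.14306225  0.028     ]
```

Emit:
send_rows([
  {"ax": 0,"ay": 0,"az": 0,"tx": 0,"ty": 0,"tz": -15,"gripper": 0},
  {"ax": 0,"ay": 0,"az": 0,"tx": 0,"ty": 0,"tz": -40,"gripper": 0},
  {"ax": 0,"ay": 0,"az": 0,"tx": 0,"ty": 0,"tz": -61,"gripper": 0},
  {"ax": 0,"ay": 0,"az": 0,"tx": 0,"ty": 0,"tz": -61,"gripper": 0},
])

```text
time: 21.58
eef_pos: [0.439, -0.2457, 0.0741]
tool_rot: [3.134, 0.005, 1.582]
wrist_force: [0.8, 0.5, -0.1]
gripper_width: 0.0069
```

Emit:
send_rows([
  {"ax": 0,"ay": 0,"az": 7,"tx": 8,"ty": 1,"tz": 0,"gripper": 0},
  {"ax": 0,"ay": 0,"az": 14,"tx": 18,"ty": 3,"tz": 0,"gripper": 0},
  {"ax": 0,"ay": 0,"az": 21,"tx": 28,"ty": 5,"tz": 0,"gripper": 0},
  {"ax": 0,"ay": 0,"az": 28,"tx": 38,"ty": 7,"tz": 0,"gripper": 0},
  {"ax": 0,"ay": 0,"az": 35,"tx": 48,"ty": 9,"tz": 0,"gripper": 0},
  {"ax": 0,"ay": 0,"az": 42,"tx": 58,"ty": 11,"tz": 0,"gripper": 0},
  {"ax": 0,"ay": 0,"az": 49,"tx": 70,"ty": 13,"tz": 0,"gripper": 0},
  {"ax": 0,"ay": 0,"az": 56,"tx": 80,"ty": 15,"tz": 0,"gripper": 0},
  {"ax": 0,"ay": 0,"az": 63,"tx": 90,"ty": 17,"tz": 0,"gripper": 0},
  {"ax": 0,"ay": 0,"az": 70,"tx": 100,"ty": 17.5,"tz": 0,"gripper": 0},
])

```text
time: 22.42
eef_pos: [0.4524, -0.1429, 0.0687]
tool_rot: [-3.141, -0.0, 0.354]
wrist_force: [0.1, -0.1, -0.5]
gripper_width: 0.0067
```

Emit:
send_rows([
  {"ax": 0,"ay": 0,"az": 7,"tx": 0,"ty": 0,"tz": 0,"gripper": 0},
  {"ax": 0,"ay": 0,"az": 14,"tx": 0,"ty": 0,"tz": 0,"gripper": 0},
  {"ax": 0,"ay": 0,"az": 21,"tx": 0,"ty": 0,"tz": 0,"gripper": 0},
  {"ax": 0,"ay": 0,"az": 28,"tx": 0,"ty": 0,"tz": 0,"gripper": 0},
  {"ax": 0,"ay": 0,"az": 33,"tx": 0,"ty": 0,"tz": 0,"gripper": 0},
  {"ax": 0,"ay": 0,"az": 33,"tx": 0,"ty": 0,"tz": 0,"gripper": 0},
  {"ax": 0,"ay": 0,"az": 33,"tx": 0,"ty": 0,"tz": 0,"gripper": 0},
])

```text
time: 23.0
eef_pos: [0.4523, -0.1435, 0.0689]
tool_rot: [-3.141, 0.0, -0.213]
wrist_force: [0.7, 0.1, -0.6]
gripper_width: 0.0071
```

```bash
python3 - <<'E'
from h import *
o=env.get_obs();np.savez("p10.npz",**o);print(o["time"],o["eef_pos"],o["tool_rot"],o["gripper_width"],o["joints"].round(2))
go(.45343,-.14306,.0325,M[2])
im=env.capture("wrist")[:,:,::-1];cv2.imwrite("pics/w10.png",im);C=cam("wrist",o)
T=R.from_euler("xyz",o["tool_rot"])
for q in ([.071,0,.0045],[.05,0,.0045],[.03,0,.0045]): print(q,proj(C,[o["eef_pos"]+T.apply(q)]))
g=cv2.cvtColor(im,cv2.COLOR_BGR2GRAY)
for v in range(140,320,8): print(v,[int(t) for t in g[v,250:304:2]])
E
```

```text
23.0 [ 0.45233891 -0.1434719   0.06890479] [-3.14141354e+00  9.57182940e-05 -2.13309365e-01] 0.007125392729193412 [-0.42 -0.09  2.18  0.    1.06  1.36]
t [ 1.  -0.6 36.4] a [-0.  0.  0.] rows 0.9
[0.071, 0, 0.0045] [[275.56416319 134.99283436]]
[0.05, 0, 0.0045] [[275.54864799 180.36523488]]
[0.03, 0, 0.0045] [[275.53515686 219.81848663]]
140 [143, 144, 144, 146, 145, 145, 140, 106, 89, 91, 95, 193, 255, 255, 254, 170, 153, 157, 157, 160, 165, 171, 177, 176, 178, 176, 174]
148 [142, 144, 145, 145, 145, 143, 123, 91, 89, 88, 133, 242, 255, 255, 255, 225, 151, 143, 144, 143, 150, 163, 165, 167, 167, 168, 170]
156 [142, 143, 146, 147, 150, 141, 104, 88, 89, 97, 193, 254, 255, 255, 255, 254, 186, 142, 143, 145, 147, 147, 149, 149, 151, 149, 148]
164 [92, 87, 91, 93, 89, 90, 89, 90, 88, 147, 238, 255, 255, 255, 255, 255, 232, 153, 144, 143, 143, 143, 143, 144, 144, 143, 144]
172 [86, 90, 85, 88, 85, 89, 87, 86, 105, 203, 254, 255, 255, 255, 255, 255, 253, 169, 88, 88, 91, 90, 93, 86, 88, 107, 101]
180 [88, 88, 88, 85, 87, 87, 84, 91, 161, 238, 255, 255, 255, 255, 255, 255, 255, 224, 111, 
[... 1308 characters left out ...]
5, 130, 138, 135, 135, 133, 100, 47, 43, 48, 54, 60, 55, 53, 61, 46, 46, 75, 128, 139, 137, 136, 135, 99, 55, 54]
284 [58, 114, 137, 138, 137, 138, 135, 81, 45, 42, 59, 59, 48, 52, 50, 52, 48, 45, 59, 124, 137, 138, 138, 137, 124, 74, 49]
292 [59, 88, 105, 123, 145, 148, 131, 72, 51, 41, 45, 51, 48, 51, 54, 50, 43, 44, 54, 117, 146, 147, 139, 110, 87, 61, 48]
300 [53, 42, 50, 52, 52, 59, 79, 64, 50, 47, 43, 45, 52, 52, 51, 48, 46, 51, 56, 77, 69, 49, 47, 51, 53, 52, 53]
308 [49, 47, 48, 53, 47, 47, 52, 52, 53, 48, 51, 48, 57, 53, 54, 49, 44, 46, 54, 49, 49, 48, 48, 48, 44, 51, 47]
316 [46, 53, 52, 54, 48, 51, 50, 52, 54, 41, 47, 49, 55, 51, 45, 50, 41, 51, 50, 48, 42, 48, 51, 49, 50, 50, 51]
```

Emit:
send_rows([
  {"ax": 0,"ay": 0,"az": 0,"tx": 1,"ty": 0,"tz": 18,"gripper": 0},
  {"ax": 0,"ay": 0,"az": 0,"tx": 1,"ty": -0.6,"tz": 36,"gripper": 0},
  {"ax": 0,"ay": 0,"az": 0,"tx": 1,"ty": -0.6,"tz": 36,"gripper": 0},
  {"ax": 0,"ay": 0,"az": 0,"tx": 12,"ty": -0.6,"tz": 36,"gripper": 0},
  {"ax": 0,"ay": 0,"az": 0,"tx": 22,"ty": -0.6,"tz": 36,"gripper": 0},
  {"ax": 0,"ay": 0,"az": 0,"tx": 26,"ty": -0.6,"tz": 36,"gripper": 0},
  {"ax": 0,"ay": 0,"az": 0,"tx": 28,"ty": -0.6,"tz": 36,"gripper": 0},
  {"ax": 0,"ay": 0,"az": 0,"tx": 28,"ty": -0.6,"tz": 36,"gripper": 0},
])

```text
time: 23.72
eef_pos: [0.4817, -0.1496, 0.0347]
tool_rot: [3.141, -0.003, -0.215]
wrist_force: [1.0, -1.2, 0.2]
gripper_width: 0.0065
```

Emit:
send_rows([
  {"ax": 0,"ay": 0,"az": 0,"tx": 2,"ty": 0,"tz": 0,"gripper": 0},
  {"ax": 0,"ay": 0,"az": 0,"tx": 4,"ty": 0,"tz": 0,"gripper": 0},
  {"ax": 0,"ay": 0,"az": 0,"tx": 4,"ty": 0,"tz": 0,"gripper": 0},
])

```text
time: 23.97
eef_pos: [0.4845, -0.15, 0.0339]
tool_rot: [3.141, -0.001, -0.216]
wrist_force: [0.3, -0.4, 0.6]
gripper_width: 0.0074
```

Emit:
send_rows([
  {"ax": 0,"ay": 0,"az": 0,"tx": 1,"ty": 0,"tz": 0,"gripper": 0},
  {"ax": 0,"ay": 0,"az": 0,"tx": 2,"ty": 0,"tz": 0,"gripper": 0},
  {"ax": 0,"ay": 0,"az": 0,"tx": 2,"ty": 0,"tz": 0,"gripper": 0},
])

```text
time: 24.22
eef_pos: [0.4863, -0.1504, 0.0337]
tool_rot: [3.142, -0.001, -0.216]
wrist_force: [-0.0, 0.7, 0.7]
gripper_width: 0.0073
```

Emit:
send_rows([
  {"ax": 0,"ay": 0,"az": 0,"tx": 1,"ty": 0,"tz": 0,"gripper": 0},
  {"ax": 0,"ay": 0,"az": 0,"tx": 2,"ty": 0,"tz": 0,"gripper": 0},
  {"ax": 0,"ay": 0,"az": 0,"tx": 2,"ty": 0,"tz": 0,"gripper": 0},
])

```text
time: 24.47
eef_pos: [0.488, -0.1508, 0.0336]
tool_rot: [3.142, -0.0, -0.216]
wrist_force: [-1.1, 0.1, -0.4]
gripper_width: 0.0068
```

Emit:
send_rows([
  {"ax": 0,"ay": 0,"az": 0,"tx": 1,"ty": 0,"tz": 0,"gripper": 0},
  {"ax": 0,"ay": 0,"az": 0,"tx": 2,"ty": 0,"tz": 0,"gripper": 0},
  {"ax": 0,"ay": 0,"az": 0,"tx": 2,"ty": 0,"tz": 0,"gripper": 0},
])

```text
time: 24.72
eef_pos: [0.4898, -0.1512, 0.0335]
tool_rot: [-3.142, 0.0, -0.216]
wrist_force: [-2.6, -0.7, 0.7]
gripper_width: 0.0069
```

Emit:
send_rows([
  {"ax": 0,"ay": 0,"az": 0,"tx": 1,"ty": 0,"tz": 0,"gripper": 0},
  {"ax": 0,"ay": 0,"az": 0,"tx": 2,"ty": 0,"tz": 0,"gripper": 0},
  {"ax": 0,"ay": 0,"az": 0,"tx": 2,"ty": 0,"tz": 0,"gripper": 0},
])

```text
time: 24.97
eef_pos: [0.4917, -0.1516, 0.0335]
tool_rot: [-3.142, 0.0, -0.216]
wrist_force: [-3.6, 0.8, 0.8]
gripper_width: 0.0069
```

Emit:
send_rows([
  {"ax": 0,"ay": 0,"az": 0,"tx": 1,"ty": 0,"tz": 0,"gripper": 0},
  {"ax": 0,"ay": 0,"az": 0,"tx": 2,"ty": 0,"tz": 0,"gripper": 0},
  {"ax": 0,"ay": 0,"az": 0,"tx": 2,"ty": 0,"tz": 0,"gripper": 0},
])

```text
time: 25.22
eef_pos: [0.493, -0.1518, 0.0332]
tool_rot: [-3.141, 0.002, -0.216]
wrist_force: [-6.7, 0.7, 2.2]
gripper_width: 0.0069
```

Emit:
send_rows([
  {"ax": 0,"ay": 0,"az": 0,"tx": 1,"ty": 0,"tz": 0,"gripper": 0},
  {"ax": 0,"ay": 0,"az": 0,"tx": 2,"ty": 0,"tz": 0,"gripper": 0},
  {"ax": 0,"ay": 0,"az": 0,"tx": 2,"ty": 0,"tz": 0,"gripper": 0},
  {"ax": 0,"ay": 0,"az": 0,"tx": 2,"ty": 0,"tz": 0,"gripper": 0},
])

```text
time: 25.55
eef_pos: [0.4932, -0.1518, 0.0325]
tool_rot: [-3.141, 0.006, -0.215]
wrist_force: [-10.3, 0.8, 4.5]
gripper_width: 0.0069
```

Emit:
send_rows([
  {"ax": 0,"ay": 0,"az": 0,"tx": 1.5,"ty": 0,"tz": 0,"gripper": 0},
  {"ax": 0,"ay": 0,"az": 0,"tx": 1.5,"ty": 0,"tz": 0,"gripper": 0},
  {"ax": 0,"ay": 0,"az": 0,"tx": 1.5,"ty": 0,"tz": 0,"gripper": 0},
])

```text
time: 25.8
eef_pos: [0.4934, -0.1518, 0.0321]
tool_rot: [-3.141, 0.01, -0.215]
wrist_force: [-15.0, 1.6, 5.8]
gripper_width: 0.0073
```

Emit:
send_rows([
  {"ax": 0,"ay": 0,"az": 0,"tx": -5,"ty": 0,"tz": 0,"gripper": 0},
  {"ax": 0,"ay": 0,"az": 0,"tx": -15,"ty": 0,"tz": 0,"gripper": 0},
  {"ax": 0,"ay": 0,"az": 0,"tx": -30,"ty": 0,"tz": 0,"gripper": 0},
  {"ax": 0,"ay": 0,"az": 0,"tx": -45,"ty": 0,"tz": 0,"gripper": 0},
  {"ax": 0,"ay": 0,"az": 0,"tx": -60,"ty": 0,"tz": 0,"gripper": 0},
  {"ax": 0,"ay": 0,"az": 0,"tx": -60,"ty": 0,"tz": 0,"gripper": 0},
])

```text
time: 26.3
eef_pos: [0.4372, -0.1393, 0.0333]
tool_rot: [-3.141, -0.001, -0.216]
wrist_force: [0.7, -0.3, -0.0]
gripper_width: 0.0072
```

Emit:
send_rows([
  {"ax": 0,"ay": 0,"az": 0,"tx": 0,"ty": 0,"tz": 10,"gripper": 0},
  {"ax": 0,"ay": 0,"az": 0,"tx": 0,"ty": 0,"tz": 19,"gripper": 0},
  {"ax": 0,"ay": 0,"az": 0,"tx": 0,"ty": 0,"tz": 22,"gripper": 0},
  {"ax": 0,"ay": 0,"az": 0,"tx": 0,"ty": 0,"tz": 23.5,"gripper": 0},
  {"ax": 0,"ay": 0,"az": 0,"tx": 0,"ty": 0,"tz": 23.5,"gripper": 0},
])

```text
time: 26.72
eef_pos: [0.4387, -0.1399, 0.0093]
tool_rot: [-3.141, 0.0, -0.216]
wrist_force: [0.5, -0.7, -0.2]
gripper_width: 0.0074
```

Emit:
send_rows([
  {"ax": 0,"ay": 0,"az": 0,"tx": 0,"ty": 0,"tz": 0,"gripper": 0.3},
  {"ax": 0,"ay": 0,"az": 0,"tx": 0,"ty": 0,"tz": 0,"gripper": 0.4},
  {"ax": 0,"ay": 0,"az": 0,"tx": 0,"ty": 0,"tz": 0,"gripper": 0.4},
  {"ax": 0,"ay": 0,"az": 0,"tx": 0,"ty": 0,"tz": 0,"gripper": 0.4},
  {"ax": 0,"ay": 0,"az": 0,"tx": 0,"ty": 0,"tz": -15,"gripper": 0.4},
  {"ax": 0,"ay": 0,"az": 0,"tx": 0,"ty": 0,"tz": -45,"gripper": 0.4},
  {"ax": 0,"ay": 0,"az": 0,"tx": 0,"ty": 0,"tz": -80,"gripper": 0.4},
  {"ax": 0,"ay": 0,"az": 0,"tx": 0,"ty": 0,"tz": -115,"gripper": 0.4},
  {"ax": 0,"ay": 0,"az": 0,"tx": 0,"ty": 0,"tz": -150,"gripper": 0.4},
  {"ax": 0,"ay": 0,"az": 0,"tx": 0,"ty": 0,"tz": -160,"gripper": 0.4},
])

```text
time: 27.55
eef_pos: [0.4416, -0.1412, 0.1769]
tool_rot: [3.139, -0.012, -0.216]
wrist_force: [1.3, 0.3, 1.0]
gripper_width: 0.0342
```

Emit:
send_rows([
  {"ax": 0,"ay": 0,"az": 0,"tx": 0,"ty": 0,"tz": 0,"gripper": 0.4},
  {"ax": 0,"ay": 0,"az": 0,"tx": 0,"ty": 0,"tz": 0,"gripper": 0.4},
])

```text
time: 27.72
eef_pos: [0.4387, -0.14, 0.1702]
tool_rot: [3.141, -0.002, -0.216]
wrist_force: [-0.3, 0.1, -0.5]
gripper_width: 0.0338
```

```bash
python3 - <<'E'
from h import *
o=env.get_obs();np.savez("p11.npz",**o);print(o["time"],o["eef_pos"],o["tool_rot"],o["gripper_width"])
im=env.capture("wrist")[:,:,::-1];cv2.imwrite("pics/w11.png",im);C=cam("wrist",o)
P=loc2w([.437,-.139,-.216],[[x,0,4.5] for x in range(-70,80,10)])
pp=proj(C,P); g=cv2.cvtColor(im,cv2.COLOR_BGR2GRAY)
for x,(u,v) in zip(range(-70,80,10),pp):
    print(x,int(u),int(v),[int(t) for t in g[int(v),int(u)-14:int(u)+15:2]] if 0<=v<420 else "")
for x in (18,-18):
    r=range(0,100,2); print(x,list(zip(r,prof(C,g,[[x,y,62] for y in r]))))
top=env.capture("top");cv2.imwrite("pics/t11.png",top[:,:,::-1]); t0=cv2.imread("pics/top0.png")
d=cv2.absdiff(t0,cv2.imread("pics/t11.png")).max(2)
for n,(u,v) in dict(mug=(420,189),glue=(431,240),jar=(212,165)).items(): print(n,d[v-18:v+19,u-18:u+19].mean().round(1))
E
```

```text
27.7167 [ 0.43869449 -0.13998677  0.17020283] [ 3.14137775e+00 -1.96521012e-03 -2.15648207e-01] 0.03383720672559393
-70 274 256 [58, 56, 64, 64, 61, 57, 62, 60, 68, 95, 116, 117, 115, 114, 112]
-60 274 248 [68, 66, 62, 63, 59, 61, 89, 147, 153, 104, 92, 113, 116, 113, 116]
-50 274 239 [115, 80, 61, 61, 64, 58, 46, 44, 52, 47, 65, 101, 117, 115, 116]
-40 274 231 [120, 116, 81, 65, 61, 60, 46, 48, 41, 42, 55, 61, 87, 115, 115]
-30 274 222 [121, 120, 116, 84, 63, 60, 47, 48, 40, 38, 53, 64, 61, 86, 113]
-20 274 214 [59, 62, 60, 58, 58, 57, 50, 47, 44, 46, 53, 60, 60, 59, 62]
-10 274 205 [57, 60, 59, 55, 58, 54, 41, 45, 47, 42, 55, 61, 62, 57, 61]
0 274 196 [63, 64, 60, 58, 62, 55, 46, 54, 54, 45, 55, 59, 58, 64, 60]
10 274 186 [79, 77, 79, 80, 78, 71, 46, 56, 55, 50, 64, 76, 76, 75, 77]
20 274 177 [81, 77, 82, 81, 80, 70, 48, 46, 48, 45, 67, 79, 85, 79, 80]
30 274 167 [78, 79, 79, 78, 83, 74, 47, 49, 51, 44, 64, 75, 86, 82, 82]
40 274 157 [81, 79, 82, 80, 80, 73, 44, 48, 53, 53, 68, 81, 81, 83, 83]
50 274 147 [82, 86, 87, 84, 99, 117, 195, 237, 246, 220, 153, 133, 133, 118, 109]
60 274 
[... 490 characters left out ...]
 -1), (66, -1), (68, -1), (70, -1), (72, -1), (74, -1), (76, -1), (78, -1), (80, -1), (82, -1), (84, -1), (86, -1), (88, -1), (90, -1), (92, -1), (94, -1), (96, -1), (98, -1)]
-18 [(0, -1), (2, -1), (4, -1), (6, -1), (8, -1), (10, -1), (12, -1), (14, -1), (16, -1), (18, -1), (20, -1), (22, -1), (24, -1), (26, -1), (28, -1), (30, -1), (32, -1), (34, -1), (36, -1), (38, -1), (40, -1), (42, -1), (44, -1), (46, -1), (48, -1), (50, -1), (52, -1), (54, -1), (56, -1), (58, -1), (60, -1), (62, -1), (64, -1), (66, -1), (68, -1), (70, -1), (72, -1), (74, -1), (76, -1), (78, -1), (80, -1), (82, -1), (84, -1), (86, -1), (88, -1), (90, -1), (92, -1), (94, -1), (96, -1), (98, -1)]
mug 3.1
glue 3.2
jar 3.1
```

```bash
python3 -c "
from bench import env
print(env.hand_in())"
```

```text
the job is handed in; nothing more can be done
None
```

I handed the job in at about 28 s of the 67 s allowed. All four steps were carried out, and the hand-in reported no verdict.

- **Pack:** I lifted it by its ends from the charger, stood it upright on the desk, then regripped it by its broad sides. I lowered it between the ribs onto the bay floor, where contact came 12 mm above desk level. It landed about 4 mm right of the bay point, which is inside the tolerance.
- **Lock:** I slid it against a hard stop that held at 40 N. The grip moved about 29 mm, not 39 mm, so the lock must have started about 10 mm in. I judged it home by geometry: the pack's right end is at y ≈ 31 mm, its centre is at about 60–61 mm under the keeper, and the nose covers it.
- **Reset button:** I pressed it with the pen tip. The tip moved about 5 mm, then stopped dead at 10–15 N, well above the 4 N spring.
- **Pen:** It is back on the desk, and the wrist picture shows it lying flat and clear of the meter.
- **Mug, glue stick and jar:** They show no change between the first and last top pictures.

**Checks that failed or disagreed:**
- The top camera and wrist camera differed by up to 8 mm on the charger position. I used the wrist camera.
- My last attempt to re-measure the locked pack failed because it was out of view. The pack and lock readings come from just after the lock was slid home.
- I did not confirm by picture that the button sprung back out.

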